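# Cover the saucepan and set the bell timer

## Robot

A 6-joint arm with a two-finger parallel gripper is mounted at the origin on a cart in front of the work surface, level with it; the furniture and walls round the work are solid. World frame = base frame: x ahead of the robot, y to its left, z up, the work surface at z = 0. Lengths are in m, angles in rad, forces in N, time in s.
With the tool pointing down it reaches from about 0.35 to 0.975 m from the base axis. Payload 4.9 kg.
Tool frame: the origin (TCP) lies midway between the tips of the shut fingers; the grasp point (between the pads) lies 19 mm behind it (manip.pinch_z is the x of the grasp point in the tool frame, in m); x points along the fingers, y is the direction in which the jaws open and shut, and the axes are right-handed (so a half turn about x gives the same grasp; the last joint's range is limited). The gripper opens to 85 mm and grips with 20 to 120 N. Pads are 22 mm wide; open, the fingers measure 114 mm over their backs; the gripper's body (76 mm by 85 mm) begins 54 mm behind the grasp point. The pads swing forward as they close: fully open they stand 13 mm farther back than shut.
Start: joints at [-1.25, 0.053, 1.613, -0, 1.476, -0.119], TCP at [0.266, -0.566, 0.231] pointing down, gripper open.
Joint ranges: [-3.01, 3.01], [-1.01, 2.22], [0.06, 2.58], [-1.02, 4.17], [0.09, 2.62], [-3.14, 3.14]. Speed limits (rad/s): [2.57, 2.57, 3.14, 3.14, 3.14, 3.14].

## Interface

Orientations are given as a unit quaternion [w, x, y, z].
In Python, from plant import sensors, cams, workorder, manip gives the robot as it stands.
- The arm moves only by the tool drive_tool, never from a script. Its argument "series" is a list of rows, each an object of numbers: "x", "y", "z": the shift along the tool's x, y, z in units of 25 mm (1.0 is 25 mm); "ax", "ay", "az": the turn, a rotation vector about the tool's x, y, z in units of 5 degrees (1.0 is 5 degrees). A call has 1 to 5 rows; each row is the pose to reach, as a shift and turn from the pose commanded when the call began, along the tool's axes at that moment; what a row does not reach only later rows make up. A row lasts 1/12 s, in which the tool goes at most 41.7 mm and 7.16 degrees, less where a joint would pass 70% of its speed; a pose out of reach is approached as far as the arm can. A call with a gripper value outside its range is refused whole. "hand" is the opening, from 0 (shut) to 1 (fully open), set as the call begins (left out, the last holds). The fingers move at their own pace and stop on an object; the grip force is fixed at half the most. Time passes only in rows, so rows that repeat a pose let the fingers close. It gives the time, the measured TCP pose, the force and the opening at its end, in the units of the state.
- sensors.state(): the state, without advancing time (a new reading comes with each control period).
- cams.grab_frame(name): name is "scene" or "top" or "wrist"; returns a dict with "img" (420x560x3 uint8, blue, green, red), "camera_matrix" (3x3 intrinsics, pixels), "cam_to_world" (4x4, takes a point from camera to world coordinates). Camera axes: x right, y down, z forward; pixel columns grow to the right and rows downward; lengths in m; the calibration is good to about 2 mm. A picture is of the moment at which its call begins. There is no depth.
- workorder.job_done(): hands the job in, once; it reports no verdict.
The state is a dict: "time": time; "joint_pos": joint angles; "joint_vel": joint speeds; "joint_efforts": joint torques, N m; "tool_pos": TCP position; "tool_rot": TCP orientation; "contact_force": force on the tool from outside, world axes, zero at the start; "ft_torque": the same for the moment, N m; "gripper_width": opening from 0.0 (shut) to 1.0 (fully open).
Only numpy, scipy, OpenCV 4.12 (cv2) and the standard library are available. Lean on these libraries where they do the work, as an engineer would, in place of code of your own. Each camera call takes 0.05 s, during which the arm holds its last target.

## Task

Cover the saucepan with the lid that fits it, setting the lid down gently so that it sits level in the rim. Then set the kitchen timer to 10 minutes: first turn its dial clockwise to beyond the last (20 minute) mark to wind the bell, then back down to the 10 minute mark, and let go. Leave the saucepan, the other lid and everything else where they stand.

Things in the scene. Friction and masses are not known exactly. Their poses are not given: they have to be found in the camera images.
- saucepan: open steel saucepan, 140 mm across outside, 133 mm inside, 75 mm tall, with one straight dark handle about 145 mm long that starts along the pan's own -y at 60 mm height and rises slightly to about 76 mm. Origin: centre of its underside; z up. Loose, 0.75 kg, stands right of the middle of the range top.
- pan_mouth (a point): centre of the saucepan's mouth, level with its rim (75 mm above its underside). The lid's rim rests on this level, so a seated lid has its origin 6 mm below this point.
- large_lid: round steel pan lid, 144 mm across, dome rising to 18 mm at the middle; below its rim a short plug 122 mm across and 6 mm deep. Origin: centre of the plug's flat underside; z up. It starts lying flat on the range top on its plug, knob up. This is the lid that fits the saucepan (5 mm of play). About 0.18 kg. Where the two lids and the timer stand is swapped from time to time.
- large_lid_knob (a point): on the axis of the large lid's dark round knob (24 mm across, from 21 to 51 mm above the lid's underside), 39 mm above the lid's underside: the height for the grasp point (middle of the finger pads). The lid's highest surface under the knob is at 18 mm.
- small_lid: round steel pan lid, 100 mm across, dome rising to 18 mm at the middle; below its rim a short plug 78 mm across and 6 mm deep. Origin: centre of the plug's flat underside; z up. It starts lying flat on the range top on its plug, knob up. Too small for the saucepan; same knob as the large lid. Leave it. About 0.09 kg. Where the two lids and the timer stand is swapped from time to time.
- timer: round white wind-up kitchen timer, 94 mm across, body 46 mm tall, stuck to the range top by a suction foot (cannot move). Origin: centre of its underside, z up. Its own +x points away from the robot, give or take 0.4 rad. Where the two lids and the timer stand is swapped from time to time.
- timer_face (a point): centre of the timer's top face, 46 mm above the range top, axes as timer. 21 dark marks at radius 32 to 42 mm, one a minute, longer and thicker at 0, 5, 10, 15, 20; minutes count clockwise seen from above. The 10 mark lies along +x, the 0 mark 1.2 rad anticlockwise of it, the 20 mark 1.2 rad clockwise of it.
- dial (a joint): angle of the timer's dial, rad, growing clockwise seen from above: 0 at the 0 mark, 0.12 per minute, 1.2 at 10 minutes, 2.4 at the 20 minute mark, end stop at 2.75. Starts between 0 and 7.5 minutes. Turns against an even friction of about 0.06 N m and stays where it is left.
- dial_grip (a point): on the dial's axis, 72 mm above the range top, for the middle of the finger pads; x along the bar to its pointing end, z up. The dial: grey disc 61 mm across, top at 52 mm, with a grip bar across it 46 mm long, 13 mm wide, from 52 to 83 mm above the range top. A white line on the bar, from the middle to its pointing end and on over the disc, points at the set minutes.
- salt_shaker: glass salt shaker, 44 mm across, 90 mm tall; stands beyond the middle. Origin: centre of its underside. Bystander.
- tumbler: clear drinking glass, 80 mm across, 91 mm tall; stands to the left. Origin: centre of its underside. Bystander.
- teaspoon: teaspoon lying on the range top, 139 mm long, 30 mm wide, 10 mm high, between the front places. Origin: centre of its underside. Bystander.

How it is judged:
On the way, in this order (a step that is already met when the one before it is completed fails the run):
1. the large lid sits level in the saucepan's rim, released (horizontal distance between large_lid and pan_mouth below 0.009 m and z of large_lid in the frame of saucepan between 0.064 and 0.0725 m and angle between the z axis of large_lid and the z axis of saucepan, either way round below 0.06 rad and angle between saucepan's own z axis and vertical below 0.06 rad and contact force between the fingers and large_lid below 0.1 N), for 0.2 s.
2. the dial has been turned past the 20 minute mark (value of joint dial above 2.41 rad), for 0.1 s.
At the end, for the whole second after the job is handed in: The large lid sits in the saucepan's rim (centred within 9 mm, level within 0.06 rad, at rest, released), the pan stands upright, and the dial, after having been past the 20 minute mark, is left at 10 minutes within 1 minute (1.08 to 1.32 rad) (all of step 1 and value of joint dial between 1.08 and 1.32 rad and linear speed of large_lid below 0.02 m/s); the robot touches nothing.
It fails at once if the saucepan is shoved more than 40 mm or tipped more than 0.25 rad (distance of saucepan from where it was at the start of the episode above 0.04 m or angle between saucepan's own z axis and vertical above 0.25 rad).
It fails at once if the lid is let fall onto the pan (free of the fingers and faster than 0.5 m/s, a fall of over 13 mm) (horizontal distance between large_lid and pan_mouth below 0.07 m and linear speed of large_lid above 0.5 m/s and contact force between the fingers and large_lid below 0.1 N).
It fails at once if the lid is pressed or knocked hard onto the pan (over 40 N between them) (contact force between large_lid and saucepan above 40 N).
It fails at once if the dial is turned past the last mark before the lid is on (value of joint dial above 2.41 rad and horizontal distance between large_lid and pan_mouth above 0.02 m).
It fails at once if the small lid or another bystander is shifted more than 40 mm (distance of any of small_lid, salt_shaker, tumbler, teaspoon from where it was at the start of the episode above 0.04 m).
It also fails if it takes over 72 s, if anything falls off the work surface, if the arm or the gripper's body presses on something with over 40 N, if the wrist force passes 120 N, or if a joint passes its speed limit or range.

## Working session

There is one attempt and no reset: what is moved stays moved. The work goes in short steps, Python scripts to look and compute and a tool call to move; the robot and the scene stay as the last step left them, time stands still between calls to the robot, and variables do not carry over. Pictures are saved under pics/ and viewed, and the job is handed in when it is done.

Besides the shell and the picture viewer there is one more tool, called after "Emit:" as name(argument=value, ...) on one line, values as JSON. drive_tool: Moves the arm, as the interface text tells. Its arguments: {"type":"object","properties":{"series":{"type":"array","items":{"type":"object","properties":{"x":{"type":"number"},"y":{"type":"number"},"z":{"type":"number"},"ax":{"type":"number"},"ay":{"type":"number"},"az":{"type":"number"}}}},"hand":{"type":"number"}},"required":["series"]}

```bash
ls; mkdir -p pics; cat > h.py <<'E'
import sys; sys.path.insert(0,'.')
import numpy as np, cv2
from plant import sensors, cams, workorder, manip
def grab(n,fn):
    f=cams.grab_frame(n); cv2.imwrite('pics/'+fn+'.png',f['img']); np.savez('pics/'+fn+'.npz',K=f['camera_matrix'],T=f['cam_to_world']); return f
def pix2w(fn,u,v,z):
    d=np.load('pics/'+fn+'.npz'); K,T=d['K'],d['T']
    r=T[:3,:3]@np.linalg.solve(K,[u,v,1.]); o=T[:3,3]
    return o+r*(z-o[2])/r[2]
def w2pix(fn,p):
    d=np.load('pics/'+fn+'.npz'); K,T=d['K'],d['T']
    q=K@(T[:3,:3].T@(np.array(p)-T[:3,3])); return q[:2]/q[2]
def crop(fn,u0,v0,u1,v1,s,out):
    im=cv2.imread('pics/'+fn+'.png')[v0:v1,u0:u1]
    cv2.imwrite('pics/'+out+'.png',cv2.resize(im,None,fx=s,fy=s,interpolation=cv2.INTER_CUBIC))
from scipy.spatial.transform import Rotation as Ro
def R():
    q=sensors.state()['tool_rot']; return Ro.from_quat([q[1],q[2],q[3],q[0]]).as_matrix()
E
python3 - <<'E'
from h import *
s=sensors.state(); print(s); print(R().round(3)); print(manip.pinch_z)
for n in ['scene','top','wrist']: f=grab(n,n+'0'); print(n,f['cam_to_world'].round(3).tolist(),f['camera_matrix'].round(1).tolist())
E
```

```text
pics
{'time': 0.0, 'joint_pos': array([-1.25001910e+00,  5.33318044e-02,  1.61426680e+00,  1.16343271e-05,
        1.47601182e+00, -1.18999156e-01]), 'joint_vel': array([ 0.00071048, -0.00056941,  0.0019878 ,  0.001321  , -0.0006108 ,
       -0.0001409 ]), 'joint_efforts': array([-4.67376067e-04, -3.93671966e+01, -3.70179749e+01, -1.13061001e-04,
        6.93050111e-03,  6.14847224e-06]), 'tool_pos': array([ 0.26589453, -0.56494065,  0.2300948 ]), 'tool_rot': array([-0.15352385, -0.69001291, -0.15494421,  0.69014847]), 'contact_force': array([ 0.35462234, -1.27956651, -0.32821991]), 'ft_torque': array([ 0.05070455, -0.06786431,  0.01373962]), 'gripper_width': 1.0000471278048637}
[[-0.001  0.426 -0.905]
 [ 0.002 -0.905 -0.426]
 [-1.    -0.002 -0.   ]]
-0.0187
scene [[-0.963, -0.129, 0.235, 0.349], [-0.268, 0.503, -0.822, 1.003], [-0.012, -0.854, -0.519, 0.694], [0.0, 0.0, 0.0, 1.0]] [[494.4, 0.0, 276.2], [0.0, 494.4, 201.8], [0.0, 0.0, 1.0]]
top [[-0.006, -0.992, 0.127, 0.489], [-1.0, 0.005, -0.007, 0.037], [0.007, -0.127, -0.992, 0.928], [0.0, 0.0, 0.0, 1.0]] [[403.4, 0.0, 275.5], [0.0, 403.4, 201.8], [0.0, 0.0, 1.0]]
wrist [[0.425, -0.858, -0.287, 0.34], [-0.905, -0.403, -0.133, -0.53], [-0.001, 0.317, -0.949, 0.372], [0.0, 0.0, 0.0, 1.0]] [[357.5, 0.0, 276.0], [0.0, 357.5, 208.1], [0.0, 0.0, 1.0]]
```

View pics/top0.png

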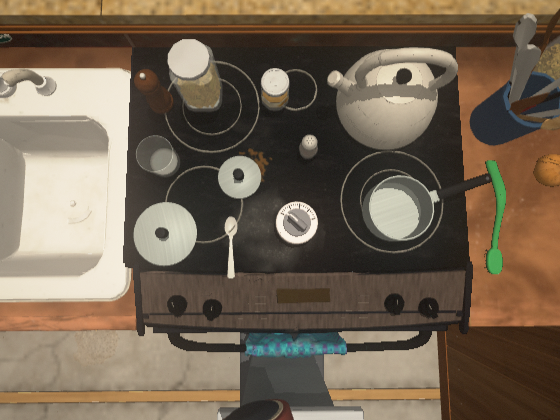

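View pics/scene0.png

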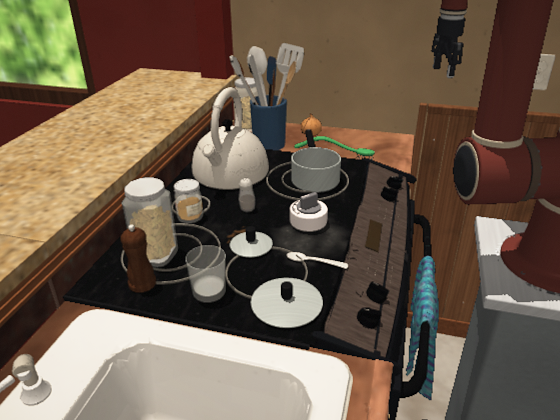

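The top view shows the large lid at about (166,233), the small lid at (239,177), the timer at (297,222) and the pan at about (399,208) with its handle toward the upper right. I'll enlarge these.

```bash
python3 - <<'E'
from h import *
crop('top0',120,190,220,270,7,'c_lid'); crop('top0',340,160,500,260,5,'c_pan'); crop('top0',265,190,335,250,10,'c_tim')
E
```

```text
(no output)
```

View pics/c_lid.png

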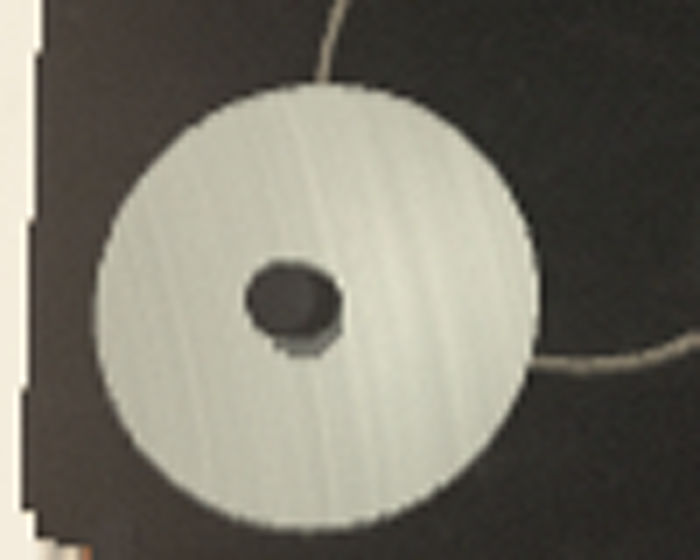

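View pics/c_pan.png

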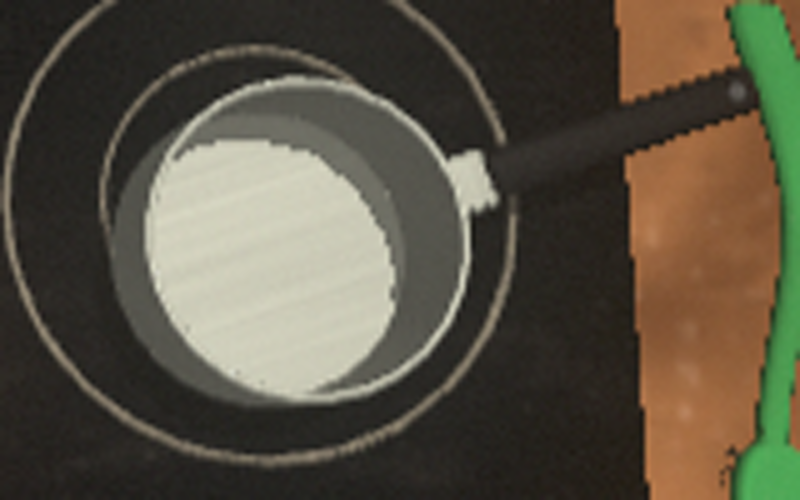

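View pics/c_tim.png

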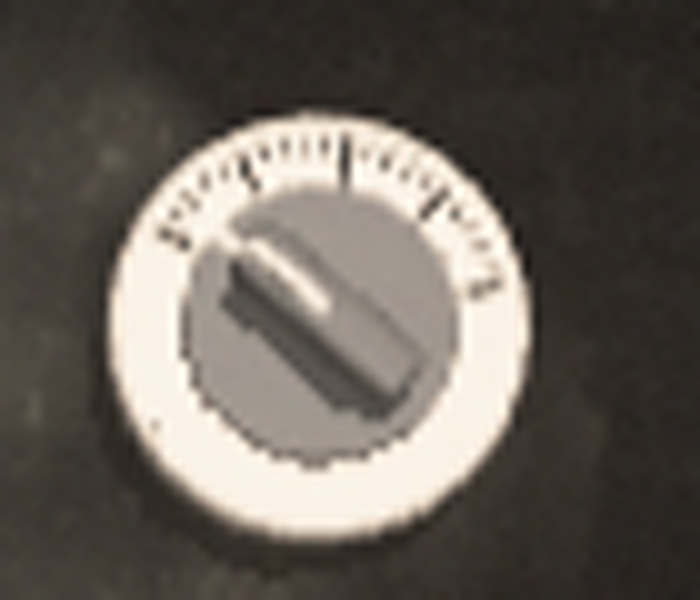

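```bash
python3 - <<'E'
from h import *
def c2(u0,v0,s,x,y): return u0+(x+.5)/s-.5, v0+(y+.5)/s-.5
def show(n,u0,v0,s,x,y,z): print(n,pix2w('top0',*c2(u0,v0,s,x,y),z).round(4))
show('lid c',120,190,7,318,307,.008); 
for x,y in [(96,307),(540,307),(318,83),(318,531)]: show(' edge',120,190,7,x,y,.008)
show('knobtop',120,190,7,293,299,.051)
for x,y in [(146,239),(469,239),(307,75),(307,403)]: show(' pan',340,160,5,x,y,.075)
show('pan c',340,160,5,307.5,239,.075)
show('handle end',340,160,5,738,90,.076)
for x,y in [(110,325),(530,325),(319,115),(319,540)]: show(' tim',265,190,10,x,y,.046)
show('m10a',265,190,10,345,140,.046);show('m10b',265,190,10,345,188,.046)
show('m0',265,190,10,175,238,.046);show('m20',265,190,10,487,285,.046)
show('line tip disc',265,190,10,225,240,.052);show('line barend',265,190,10,255,245,.083);show('line mid',265,190,10,325,305,.083);show('bar back',265,190,10,405,370,.083)
# overlay check
im=cv2.imread('pics/top0.png'); s=5
big=cv2.resize(im,None,fx=s,fy=s,interpolation=cv2.INTER_CUBIC)
def circ(c,r,z,col):
    t=np.linspace(0,2*np.pi,100); P=[w2pix('top0',(c[0]+r*np.cos(a),c[1]+r*np.sin(a),z)) for a in t]
    cv2.polylines(big,[((np.array(P)+.5)*s).round().astype(int)],True,col,1)
def cc(u0,v0,sc,x,y,z): return pix2w('top0',*c2(u0,v0,sc,x,y),z)
circ(cc(120,190,7,318,307,.008),.072,.008,(0,0,255)); circ(cc(120,190,7,293,299,.051),.012,.051,(0,0,255))
circ(cc(340,160,5,307.5,239,.075),.07,.075,(0,0,255)); circ(cc(340,160,5,307.5,239,.075),.07,0,(0,255,0))
circ(cc(265,190,10,319,325,.046),.047,.046,(0,0,255))
cv2.imwrite('pics/o1.png',np.hstack([big[950:1350,600:1100],big[1000:1400,1325:1675]])[:, :800]); cv2.imwrite('pics/o2.png',big[800:1300,1700:2400])
E
```

```text
lid c [0.5353 0.2817 0.008 ]
 edge [0.5357 0.3536 0.008 ]
 edge [0.5349 0.2098 0.008 ]
 edge [0.6086 0.2839 0.008 ]
 edge [0.4634 0.2796 0.008 ]
knobtop [0.5356 0.2781 0.051 ]
 pan [ 0.585  -0.1679  0.075 ]
 pan [ 0.5844 -0.3059  0.075 ]
 pan [ 0.6558 -0.2398  0.075 ]
 pan [ 0.5151 -0.2335  0.075 ]
pan c [ 0.5847 -0.2369  0.075 ]
handle end [ 0.6482 -0.4252  0.076 ]
 tim [0.557  0.0308 0.046 ]
 tim [ 0.5565 -0.0613  0.046 ]
 tim [ 0.6031 -0.0156  0.046 ]
 tim [ 0.5099 -0.0144  0.046 ]
m10a [ 0.5975 -0.0212  0.046 ]
m10b [ 0.5869 -0.0211  0.046 ]
m0 [0.576  0.0164 0.046 ]
m20 [ 0.5654 -0.052   0.046 ]
line tip disc [0.575  0.0056 0.052 ]
line barend [5.708e-01 4.000e-04 8.300e-02]
line mid [ 0.5581 -0.0141  0.083 ]
bar back [ 0.5444 -0.0307  0.083 ]
```

View pics/o1.png

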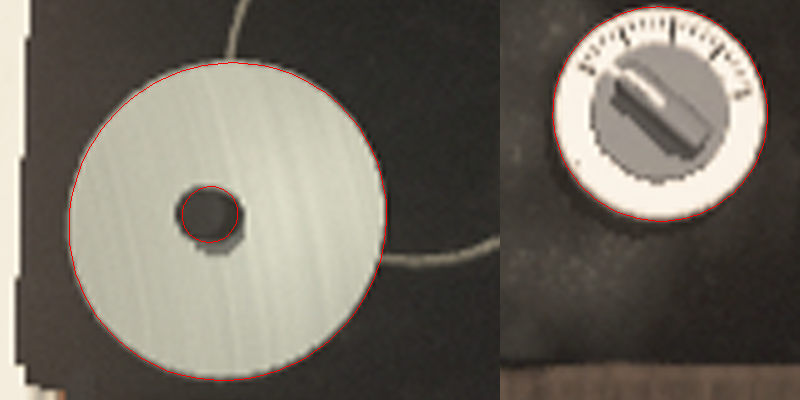

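View pics/o2.png

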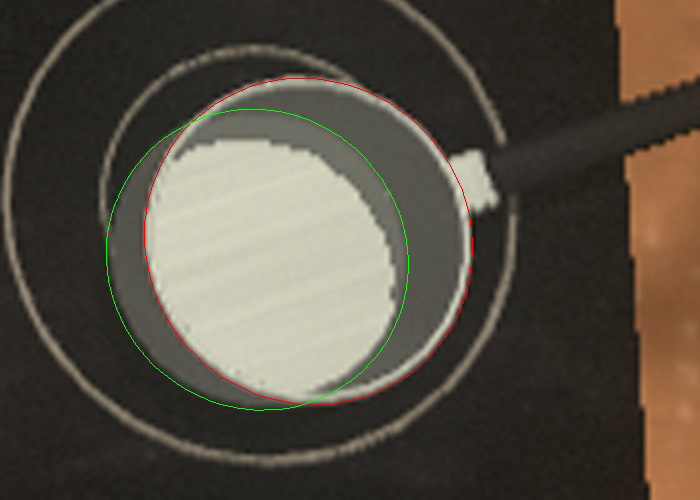

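The red model circles match the rims: pan mouth ≈ (0.5845,-0.237), large lid ≈ (0.535,0.280), timer ≈ (0.5565,-0.015) with yaw ≈ -0.16, and the bar's world angle ≈ 0.86 (dial ≈ 0.18). Next is a helper that converts goals to move units.

```bash
cat >> h.py <<'E'
def goal(x,y,z,yaw=None):
    s=sensors.state(); M=R(); d=M.T@(np.array([x,y,z])-s['tool_pos'])/.025
    yn=np.arctan2(M[1,1],M[0,1]); 
    print('t',round(s['time'],2),'pos',s['tool_pos'].round(4),'yaw',yn.round(3),'F',s['contact_force'].round(1),'w',round(s['gripper_width'],3),'q',s['joint_pos'].round(2))
    print('xaxis',M[:,0].round(4))
    rv=None
    if yaw is not None:
        a=(yaw-yn)
        G=np.stack([[0,0,-1],[np.cos(yaw),np.sin(yaw),0],[np.sin(yaw),-np.cos(yaw),0]],1)
        rv=np.degrees(Ro.from_matrix(M.T@G).as_rotvec())/5
    print('units xyz',d.round(3),'norm_mm',(np.linalg.norm(d)*25).round(1),'rot',None if rv is None else rv.round(3))
E
python3 -c "
from h import *
goal(.535,.28,.2)"
```

```text
t 0.15 pos [ 0.266  -0.565   0.2303] yaw -1.131 F [ 0.  -0.4 -0. ] w 1.001 q [-1.25  0.05  1.61 -0.    1.48 -0.12]
xaxis [-5.0e-04  1.5e-03 -1.0e+00]
units xyz [  1.259 -26.    -24.13 ] norm_mm 887.4 rot None
```

Emit:
drive_tool(series=[{"x": 0.05, "y": -1.15, "z": -1.05, "ax": -1.2}, {"x": 0.1, "y": -2.3, "z": -2.1, "ax": -2.4}, {"x": 0.15, "y": -3.45, "z": -3.2, "ax": -3.6}, {"x": 0.2, "y": -4.6, "z": -4.25, "ax": -4.8}, {"x": 0.25, "y": -5.75, "z": -5.35, "ax": -6}])

```text
schema error: expected keys x, y, z, ax, ay, az
```

```bash
python3 -c "
from h import *
goal(.535,.28,.2)"
```

```text
t 0.15 pos [ 0.266  -0.565   0.2303] yaw -1.131 F [ 0.  -0.4 -0. ] w 1.001 q [-1.25  0.05  1.61 -0.    1.48 -0.12]
xaxis [-5.0e-04  1.5e-03 -1.0e+00]
units xyz [  1.259 -26.    -24.13 ] norm_mm 887.4 rot None
```

All keys are required in each row.

Emit:
drive_tool(series=[{"x": 0.05, "y": -1.15, "z": -1.05, "ax": -1.2, "ay": 0, "az": 0}, {"x": 0.1, "y": -2.3, "z": -2.1, "ax": -2.4, "ay": 0, "az": 0}, {"x": 0.15, "y": -3.45, "z": -3.2, "ax": -3.6, "ay": 0, "az": 0}, {"x": 0.2, "y": -4.6, "z": -4.25, "ax": -4.8, "ay": 0, "az": 0}, {"x": 0.25, "y": -5.75, "z": -5.35, "ax": -6, "ay": 0, "az": 0}])

```text
time: 0.57
tool_pos: [0.3259, -0.3767, 0.2244]
tool_rot: [-0.329, -0.626, -0.329, 0.626]
contact_force: [1.1, 0.1, 0.4]
gripper_width: 1.001
```

```bash
python3 -c "
from h import *
goal(.535,.28,.2)"
```

```text
t 0.57 pos [ 0.3259 -0.3767  0.2244] yaw -0.603 F [1.1 0.1 0.4] w 1.001 q [-1.01 -0.25  1.91  0.    1.49 -0.4 ]
xaxis [-4.e-04  7.e-04 -1.e+00]
units xyz [  0.991  -8.007 -26.378] norm_mm 689.6 rot None
```

Emit:
drive_tool(series=[{"x": 0.05, "y": -0.45, "z": -1.55, "ax": -1.2, "ay": 0, "az": 0}, {"x": 0.1, "y": -0.95, "z": -3.1, "ax": -2.4, "ay": 0, "az": 0}, {"x": 0.15, "y": -1.4, "z": -4.65, "ax": -3.6, "ay": 0, "az": 0}, {"x": 0.2, "y": -1.85, "z": -6.2, "ax": -4.8, "ay": 0, "az": 0}, {"x": 0.25, "y": -2.35, "z": -7.75, "ax": -6, "ay": 0, "az": 0}])

```text
time: 0.98
tool_pos: [0.3883, -0.184, 0.2186]
tool_rot: [0.48, 0.519, 0.48, -0.519]
contact_force: [0.6, -0.0, -0.3]
gripper_width: 0.997
```

```bash
python3 -c "
from h import *
goal(.535,.28,.2)"
```

```text
t 0.98 pos [ 0.3883 -0.184   0.2186] yaw -0.079 F [ 0.6 -0.  -0.3] w 0.997 q [-0.62 -0.44  2.06  0.    1.52 -0.54]
xaxis [ 3.e-04 -1.e-04 -1.e+00]
units xyz [  0.743   4.38  -18.966] norm_mm 487.0 rot None
```

Emit:
drive_tool(series=[{"x": 0.05, "y": 0.35, "z": -1.55, "ax": -1.2, "ay": 0, "az": 0}, {"x": 0.1, "y": 0.7, "z": -3.1, "ax": -2.4, "ay": 0, "az": 0}, {"x": 0.15, "y": 1.1, "z": -4.65, "ax": -3.6, "ay": 0, "az": 0}, {"x": 0.2, "y": 1.45, "z": -6.2, "ax": -4.8, "ay": 0, "az": 0}, {"x": 0.25, "y": 1.8, "z": -7.75, "ax": -6, "ay": 0, "az": 0}])

```text
time: 1.4
tool_pos: [0.4493, 0.0055, 0.2125]
tool_rot: [0.598, 0.377, 0.598, -0.377]
contact_force: [1.6, -0.5, 0.2]
gripper_width: 0.997
```

```bash
python3 -c "
from h import *
goal(.535,.28,.2)"
```

```text
t 1.4 pos [0.4493 0.0055 0.2125] yaw 0.445 F [ 1.6 -0.5  0.2] w 0.997 q [-0.15 -0.38  2.03 -0.    1.49 -0.6 ]
xaxis [ 5.e-04 -1.e-04 -1.e+00]
units xyz [ 0.499  7.82  -8.434] norm_mm 287.8 rot None
```

Emit:
drive_tool(series=[{"x": 0.05, "y": 1.05, "z": -1.15, "ax": -1.2, "ay": 0, "az": 0}, {"x": 0.1, "y": 2.1, "z": -2.3, "ax": -2.4, "ay": 0, "az": 0}, {"x": 0.15, "y": 3.15, "z": -3.4, "ax": -3.6, "ay": 0, "az": 0}, {"x": 0.2, "y": 4.2, "z": -4.55, "ax": -4.8, "ay": 0, "az": 0}, {"x": 0.25, "y": 5.25, "z": -5.7, "ax": -6, "ay": 0, "az": 0}])

```text
time: 1.82
tool_pos: [0.5073, 0.1903, 0.2059]
tool_rot: [0.675, 0.209, 0.675, -0.21]
contact_force: [1.6, -1.0, 0.4]
gripper_width: 1.003
```

```bash
python3 -c "
from h import *
goal(.535,.28,.15)"
```

```text
t 1.82 pos [0.5073 0.1903 0.2059] yaw 0.969 F [ 1.6 -1.   0.4] w 1.003 q [ 0.22 -0.13  1.83 -0.    1.44 -0.75]
xaxis [-3.e-04 -2.e-04 -1.e+00]
units xyz [ 2.235  3.583 -1.118] norm_mm 109.2 rot None
```

Emit:
drive_tool(series=[{"x": 0.75, "y": 1.2, "z": -0.35, "ax": 0, "ay": 0, "az": 0}, {"x": 1.5, "y": 2.4, "z": -0.75, "ax": 0, "ay": 0, "az": 0}, {"x": 2.2, "y": 3.6, "z": -1.1, "ax": 0, "ay": 0, "az": 0}, {"x": 2.2, "y": 3.6, "z": -1.1, "ax": 0, "ay": 0, "az": 0}, {"x": 2.2, "y": 3.6, "z": -1.1, "ax": 0, "ay": 0, "az": 0}])

```text
time: 2.23
tool_pos: [0.5349, 0.2785, 0.1487]
tool_rot: [0.674, 0.21, 0.676, -0.212]
contact_force: [0.7, -0.6, -0.1]
gripper_width: 1.001
```

```bash
python3 -c "
from h import *
goal(.535,.28,.05); grab('wrist','w1'); grab('top','t1'); s=sensors.state()
for z in (.05,.02): print(w2pix('w1',(s['tool_pos'][0],s['tool_pos'][1],z)))
print('knobtop exp',w2pix('w1',(.535,.28,.051)),w2pix('w1',(.535,.278,.051)))"
```

```text
t 2.23 pos [0.5349 0.2785 0.1487] yaw 0.966 F [ 0.7 -0.6 -0.1] w 1.001 q [ 0.36  0.07  1.74 -0.    1.34 -0.61]
xaxis [-0.0044 -0.0019 -1.    ]
units xyz [ 3.948  0.066 -0.02 ] norm_mm 98.7 rot None
[276.13271131 211.50861396]
[276.28546621 199.24479607]
knobtop exp [278.10628968 208.67722767] [275.78591169 210.19753792]
```

View pics/w1.png

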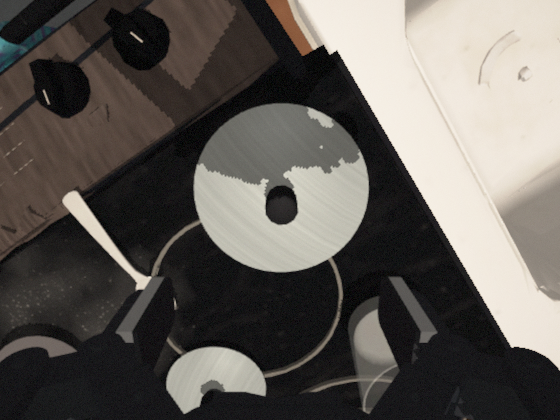

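```bash
python3 -c "
from h import *
crop('w1',180,90,380,280,4,'w1c')
"
```

```text
(no output)
```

View pics/w1c.png

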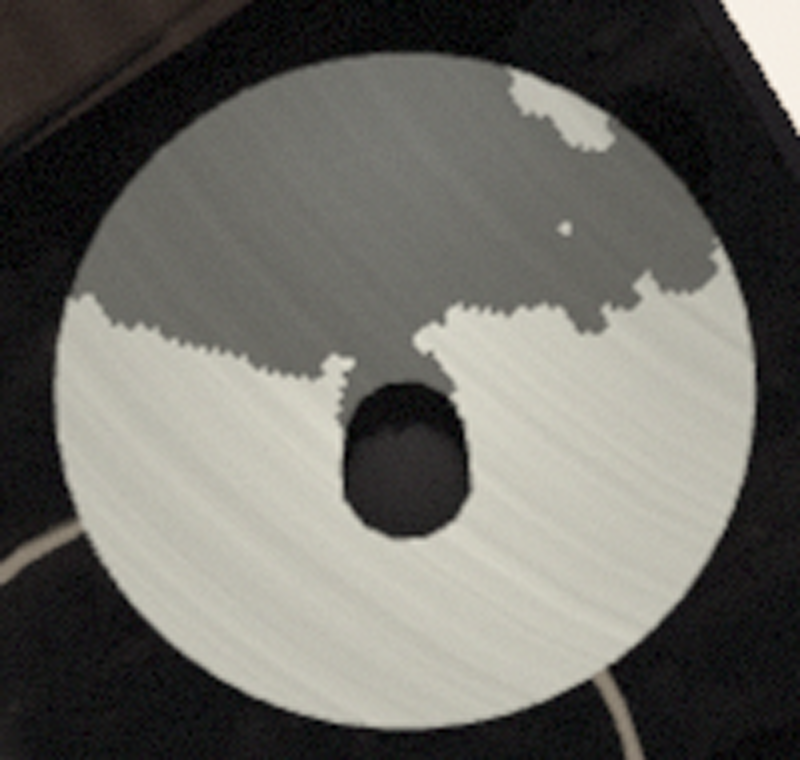

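```bash
python3 -c "
from h import *
print(pix2w('w1',281.1,210.6,.051),pix2w('w1',280.9,187.4,.008))
d=np.load('pics/w1.npz');K,T=d['K'],d['T']
P=[pix2w('w1',u,v,.008) for u,v in [(193.4,187),(368.5,187),(281,103),(281,272)]]
for p in P: print(p.round(4))
goal(.5355,.281,.05)
"
```

```text
[0.53739108 0.28093049 0.051     ] [0.5330234  0.28420728 0.008     ]
[0.492  0.2254 0.008 ]
[0.5735 0.3433 0.008 ]
[0.4784 0.3218 0.008 ]
[0.597  0.2404 0.008 ]
t 2.33 pos [0.5362 0.2774 0.1516] yaw 0.963 F [-0.3  0.5  0.7] w 1.002 q [ 0.35  0.06  1.74 -0.    1.34 -0.61]
xaxis [ 2.e-04 -3.e-04 -1.e+00]
units xyz [ 4.064  0.101 -0.107] norm_mm 101.7 rot None
```

Emit:
drive_tool(series=[{"x": 1.2, "y": 0.12, "z": -0.1, "ax": 0, "ay": 0, "az": 0}, {"x": 2.4, "y": 0.12, "z": -0.1, "ax": 0, "ay": 0, "az": 0}, {"x": 3.4, "y": 0.12, "z": -0.1, "ax": 0, "ay": 0, "az": 0}, {"x": 4.0, "y": 0.12, "z": -0.1, "ax": 0, "ay": 0, "az": 0}, {"x": 4.0, "y": 0.12, "z": -0.1, "ax": 0, "ay": 0, "az": 0}])

```text
time: 2.75
tool_pos: [0.5336, 0.2795, 0.0484]
tool_rot: [0.673, 0.211, 0.676, -0.213]
contact_force: [-0.1, -0.6, -0.4]
gripper_width: 0.997
```

```bash
python3 -c "
from h import *
goal(.536,.2815,.0215,.963)"
```

```text
t 2.75 pos [0.5336 0.2795 0.0484] yaw 0.962 F [-0.1 -0.6 -0.4] w 0.997 q [ 0.36  0.18  1.8  -0.    1.17 -0.6 ]
xaxis [-0.0051 -0.0022 -1.    ]
units xyz [1.077 0.126 0.035] norm_mm 27.1 rot [-0.016 -0.034  0.054]
```

Emit:
drive_tool(series=[{"x": 0.35, "y": 0.05, "z": 0, "ax": 0, "ay": 0, "az": 0}, {"x": 0.7, "y": 0.05, "z": 0, "ax": 0, "ay": 0, "az": 0}, {"x": 1.0, "y": 0.05, "z": 0, "ax": 0, "ay": 0, "az": 0}, {"x": 1.0, "y": 0.05, "z": 0, "ax": 0, "ay": 0, "az": 0}, {"x": 1.0, "y": 0.05, "z": 0, "ax": 0, "ay": 0, "az": 0}])

```text
time: 3.17
tool_pos: [0.5365, 0.2827, 0.0263]
tool_rot: [0.675, 0.211, 0.675, -0.212]
contact_force: [-0.4, 0.6, -0.8]
gripper_width: 1.001
```

```bash
python3 -c "
from h import *
goal(.536,.2815,.0215,.963); grab('wrist','w2');goal(.536,.2815,.0215,.963)"
```

```text
t 3.17 pos [0.5365 0.2827 0.0263] yaw 0.963 F [-0.4  0.6 -0.8] w 1.001 q [ 0.36  0.22  1.8  -0.    1.13 -0.6 ]
xaxis [-1.e-04 -1.e-04 -1.e+00]
units xyz [ 0.194 -0.051  0.009] norm_mm 5.0 rot [ 0.004 -0.001  0.002]
t 3.22 pos [0.5369 0.2829 0.0268] yaw 0.963 F [-0.6  0.1 -0.3] w 1.0 q [ 0.36  0.22  1.8  -0.    1.13 -0.6 ]
xaxis [ 7.e-04  2.e-04 -1.e+00]
units xyz [ 0.211 -0.066  0.002] norm_mm 5.5 rot [ 0.005  0.005 -0.007]
```

View pics/w2.png

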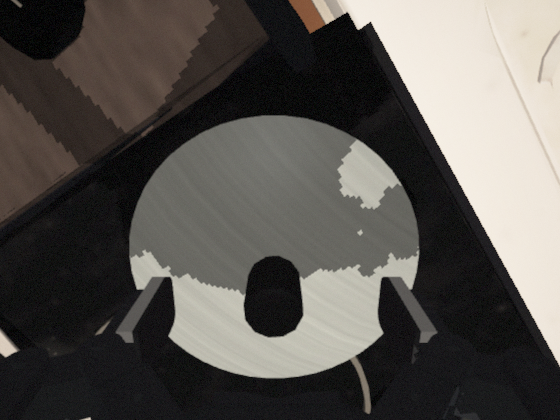

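The knob (≈273,310) is centred between the fingers (inner edges ≈173 and 380). I'll descend the last few mm, then close.

Emit:
drive_tool(series=[{"x": 0.1, "y": -0.04, "z": 0, "ax": 0, "ay": 0, "az": 0}, {"x": 0.18, "y": -0.05, "z": 0, "ax": 0, "ay": 0, "az": 0}, {"x": 0.18, "y": -0.05, "z": 0, "ax": 0, "ay": 0, "az": 0}, {"x": 0.18, "y": -0.05, "z": 0, "ax": 0, "ay": 0, "az": 0}])

```text
time: 3.55
tool_pos: [0.5358, 0.2817, 0.0218]
tool_rot: [0.675, 0.211, 0.675, -0.211]
contact_force: [1.5, 0.2, 0.8]
gripper_width: 0.998
```

Emit:
drive_tool(series=[{"x": 0, "y": 0, "z": 0, "ax": 0, "ay": 0, "az": 0}, {"x": 0, "y": 0, "z": 0, "ax": 0, "ay": 0, "az": 0}, {"x": 0, "y": 0, "z": 0, "ax": 0, "ay": 0, "az": 0}, {"x": 0, "y": 0, "z": 0, "ax": 0, "ay": 0, "az": 0}, {"x": 0, "y": 0, "z": 0, "ax": 0, "ay": 0, "az": 0}], hand=0)

```text
time: 3.97
tool_pos: [0.5359, 0.2818, 0.0219]
tool_rot: [0.675, 0.211, 0.675, -0.211]
contact_force: [0.6, 0.6, -0.1]
gripper_width: 0.299
```

Emit:
drive_tool(series=[{"x": 0, "y": 0, "z": 0, "ax": 0, "ay": 0, "az": 0}, {"x": 0, "y": 0, "z": 0, "ax": 0, "ay": 0, "az": 0}, {"x": 0, "y": 0, "z": 0, "ax": 0, "ay": 0, "az": 0}, {"x": 0, "y": 0, "z": 0, "ax": 0, "ay": 0, "az": 0}, {"x": 0, "y": 0, "z": 0, "ax": 0, "ay": 0, "az": 0}])

```text
time: 4.38
tool_pos: [0.5361, 0.2819, 0.0221]
tool_rot: [0.675, 0.212, 0.675, -0.211]
contact_force: [0.4, 0.4, 1.4]
gripper_width: 0.26
```

```bash
python3 -c "
from h import *
goal(.536,.2815,.17,.963); grab('wrist','w3')"
```

```text
t 4.38 pos [0.5361 0.2819 0.0221] yaw 0.963 F [0.4 0.4 1.4] w 0.26 q [ 0.36  0.22  1.8   0.    1.12 -0.6 ]
xaxis [ 7.e-04  3.e-04 -1.e+00]
units xyz [-5.915 -0.012  0.006] norm_mm 147.9 rot [ 0.005  0.004 -0.007]
```

View pics/w3.png

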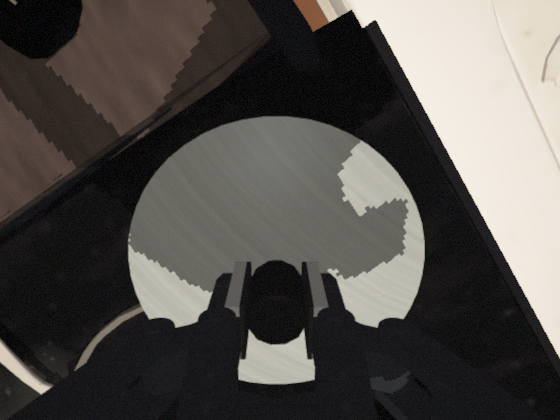

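The fingers hold the knob at opening 0.26 ≈ 22 mm. Lifting.

Emit:
drive_tool(series=[{"x": -0.3, "y": 0, "z": 0, "ax": 0, "ay": 0, "az": 0}, {"x": -0.9, "y": 0, "z": 0, "ax": 0, "ay": 0, "az": 0}, {"x": -1.8, "y": 0, "z": 0, "ax": 0, "ay": 0, "az": 0}, {"x": -2.8, "y": 0, "z": 0, "ax": 0, "ay": 0, "az": 0}, {"x": -3.8, "y": 0, "z": 0, "ax": 0, "ay": 0, "az": 0}])

```text
time: 4.85
tool_pos: [0.5345, 0.2812, 0.1165]
tool_rot: [0.674, 0.211, 0.676, -0.212]
contact_force: [0.4, 0.6, -3.6]
gripper_width: 0.262
```

Emit:
drive_tool(series=[{"x": -0.9, "y": 0, "z": 0, "ax": 0, "ay": 0, "az": 0}, {"x": -1.7, "y": 0, "z": 0, "ax": 0, "ay": 0, "az": 0}, {"x": -2.0, "y": 0, "z": 0, "ax": 0, "ay": 0, "az": 0}, {"x": -2.1, "y": 0, "z": 0, "ax": 0, "ay": 0, "az": 0}, {"x": -2.1, "y": 0, "z": 0, "ax": 0, "ay": 0, "az": 0}])

```text
time: 5.27
tool_pos: [0.5355, 0.2816, 0.1689]
tool_rot: [0.675, 0.211, 0.675, -0.212]
contact_force: [0.3, -0.2, -2.4]
gripper_width: 0.261
```

```bash
python3 -c "
from h import *
grab('wrist','w4');grab('scene','s4');goal(.5845,-.237,.17,.963)"
```

```text
t 5.37 pos [0.5347 0.2813 0.1671] yaw 0.963 F [-0.3  0.6 -3.2] w 0.266 q [ 0.36  0.05  1.72 -0.    1.37 -0.6 ]
xaxis [-0.0033 -0.0013 -1.    ]
units xyz [ -0.096 -15.886  13.468] norm_mm 520.7 rot [ 0.004 -0.023  0.034]
```

View pics/s4.png

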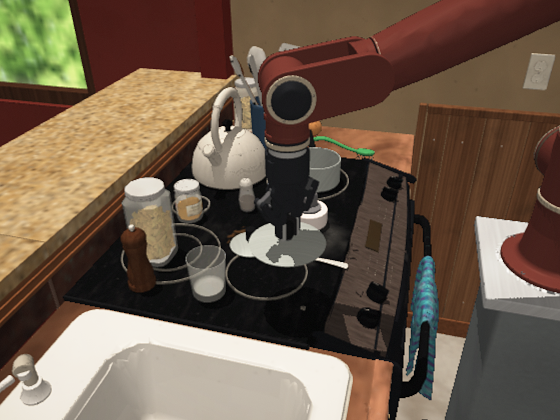

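View pics/w4.png

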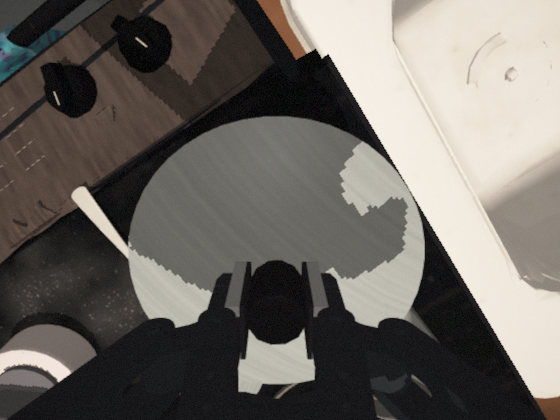

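```bash
python3 -c "
from h import *
from scipy.optimize import least_squares
crop('w3',110,100,440,400,2.4,'w3c')
t=np.linspace(0,2*np.pi,721)
for z in (.006,.008,.010):
  def f(c):
    P=np.array([w2pix('w3',(c[0]+.072*np.cos(a),c[1]+.072*np.sin(a),z)) for a in t])
    return [P[:,0].min()-127.5,P[:,0].max()-424.5,P[:,1].min()-115.5]
  r=least_squares(f,[.536,.2815],diff_step=1e-3); print(z,r.x.round(4),r.fun.round(2))
"
```

```text
0.006 [0.5376 0.2811] [ 1.42 -1.42 -0.32]
0.008 [0.5376 0.2811] [-0.2   0.2   0.05]
0.01 [0.5376 0.2811] [-1.86  1.86  0.43]
```

View pics/w3c.png

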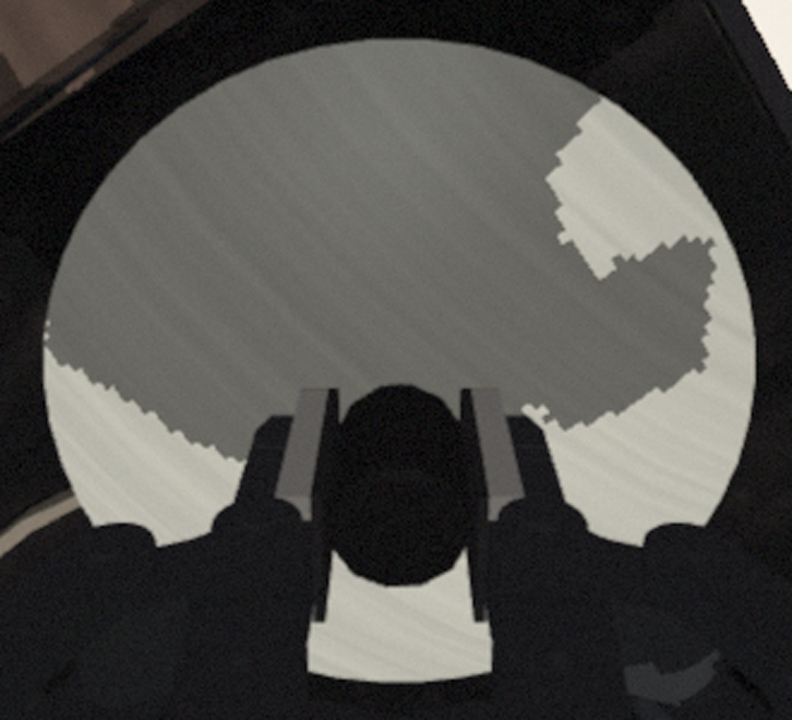

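Emit:
drive_tool(series=[{"x": -0.05, "y": -0.5, "z": 0.4, "ax": 0, "ay": 0, "az": 0}, {"x": -0.1, "y": -1.4, "z": 1.2, "ax": 0, "ay": 0, "az": 0}, {"x": -0.1, "y": -2.5, "z": 2.1, "ax": 0, "ay": 0, "az": 0}, {"x": -0.1, "y": -3.6, "z": 3.05, "ax": 0, "ay": 0, "az": 0}, {"x": -0.1, "y": -4.7, "z": 4.0, "ax": 0, "ay": 0, "az": 0}])

```text
time: 5.78
tool_pos: [0.5496, 0.1268, 0.1695]
tool_rot: [0.674, 0.211, 0.676, -0.212]
contact_force: [0.6, 0.1, -3.0]
gripper_width: 0.261
```

```bash
python3 -c "
from h import *
goal(.5845,-.237,.17,.963)"
```

```text
t 5.78 pos [0.5496 0.1268 0.1695] yaw 0.964 F [ 0.6  0.1 -3. ] w 0.261 q [ 0.09 -0.04  1.81 -0.    1.37 -0.87]
xaxis [-3.6e-03 -4.0e-04 -1.0e+00]
units xyz [ -0.018 -11.162   9.442] norm_mm 365.5 rot [ 0.016 -0.031  0.028]
```

Emit:
drive_tool(series=[{"x": 0, "y": -1.1, "z": 0.95, "ax": 0, "ay": 0, "az": 0}, {"x": 0, "y": -2.2, "z": 1.9, "ax": 0, "ay": 0, "az": 0}, {"x": 0, "y": -3.3, "z": 2.8, "ax": 0, "ay": 0, "az": 0}, {"x": 0, "y": -4.4, "z": 3.75, "ax": 0, "ay": 0, "az": 0}, {"x": 0, "y": -5.5, "z": 4.7, "ax": 0, "ay": 0, "az": 0}])

```text
time: 6.2
tool_pos: [0.5676, -0.0533, 0.1696]
tool_rot: [0.673, 0.211, 0.676, -0.212]
contact_force: [-0.2, 0.6, -2.0]
gripper_width: 0.258
```

```bash
python3 -c "
from h import *
goal(.5845,-.237,.17,.963)"
```

```text
t 6.2 pos [ 0.5676 -0.0533  0.1696] yaw 0.963 F [-0.2  0.6 -2. ] w 0.258 q [-0.22 -0.03  1.8   0.    1.37 -1.19]
xaxis [-3.4e-03  9.0e-04 -1.0e+00]
units xyz [-0.027 -5.649  4.749] norm_mm 184.5 rot [ 0.004 -0.038  0.014]
```

Emit:
drive_tool(series=[{"x": 0, "y": -1.1, "z": 0.95, "ax": 0, "ay": 0, "az": 0}, {"x": 0, "y": -2.2, "z": 1.9, "ax": 0, "ay": 0, "az": 0}, {"x": 0, "y": -3.3, "z": 2.8, "ax": 0, "ay": 0, "az": 0}, {"x": 0, "y": -4.2, "z": 3.6, "ax": 0, "ay": 0, "az": 0}, {"x": 0, "y": -4.8, "z": 4.1, "ax": 0, "ay": 0, "az": 0}])

```text
time: 6.62
tool_pos: [0.5835, -0.2115, 0.1694]
tool_rot: [0.673, 0.212, 0.676, -0.212]
contact_force: [-0.3, -0.3, -2.3]
gripper_width: 0.261
```

```bash
python3 -c "
from h import *
goal(.5845,-.237,.14,.963)"
```

```text
t 6.62 pos [ 0.5835 -0.2115  0.1694] yaw 0.961 F [-0.3 -0.3 -2.3] w 0.261 q [-0.47  0.09  1.68 -0.    1.38 -1.43]
xaxis [-3.1e-03  7.0e-04 -1.0e+00]
units xyz [ 1.175 -0.81   0.62 ] norm_mm 38.9 rot [-0.022 -0.034  0.014]
```

Emit:
drive_tool(series=[{"x": 0.4, "y": -0.4, "z": 0.35, "ax": 0, "ay": 0, "az": 0}, {"x": 0.9, "y": -0.8, "z": 0.6, "ax": 0, "ay": 0, "az": 0}, {"x": 1.2, "y": -0.8, "z": 0.6, "ax": 0, "ay": 0, "az": 0}, {"x": 1.2, "y": -0.8, "z": 0.6, "ax": 0, "ay": 0, "az": 0}, {"x": 1.2, "y": -0.8, "z": 0.6, "ax": 0, "ay": 0, "az": 0}])

```text
time: 7.03
tool_pos: [0.5844, -0.232, 0.1394]
tool_rot: [0.673, 0.212, 0.676, -0.211]
contact_force: [0.1, -1.2, -2.3]
gripper_width: 0.262
```

Emit:
drive_tool(series=[{"x": 0, "y": 0, "z": 0, "ax": 0, "ay": 0, "az": 0}, {"x": 0, "y": 0, "z": 0, "ax": 0, "ay": 0, "az": 0}])

```text
time: 7.2
tool_pos: [0.586, -0.2329, 0.1425]
tool_rot: [0.675, 0.211, 0.675, -0.211]
contact_force: [-0.5, 0.0, -1.8]
gripper_width: 0.264
```

```bash
python3 -c "
from h import *
goal(.5845,-.237,.12,.963)
grab('wrist','w5');grab('top','t5');grab('scene','s5');goal(.5845,-.237,.12,.963)
crop('t5',320,140,480,260,5,'t5c'); crop('s5',260,120,380,210,6,'s5c')"
```

```text
t 7.2 pos [ 0.586  -0.2329  0.1425] yaw 0.965 F [-0.5  0.  -1.8] w 0.264 q [-0.5   0.13  1.68  0.    1.33 -1.46]
xaxis [ 1.e-03 -3.e-04 -1.e+00]
units xyz [ 0.898 -0.169  0.045] norm_mm 22.9 rot [ 0.021  0.011 -0.003]
t 7.35 pos [ 0.586  -0.2334  0.1427] yaw 0.964 F [-0.1 -0.2 -2.5] w 0.261 q [-0.5   0.13  1.68  0.    1.33 -1.46]
xaxis [ 1.2e-03 -6.0e-04 -1.0e+00]
units xyz [ 0.906 -0.153  0.033] norm_mm 23.0 rot [ 0.014  0.015 -0.003]
```

View pics/w5.png

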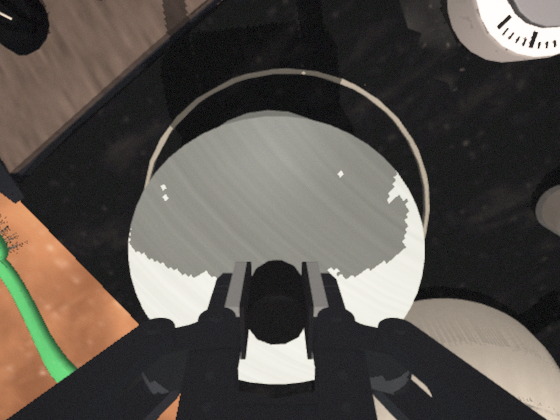

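View pics/t5c.png

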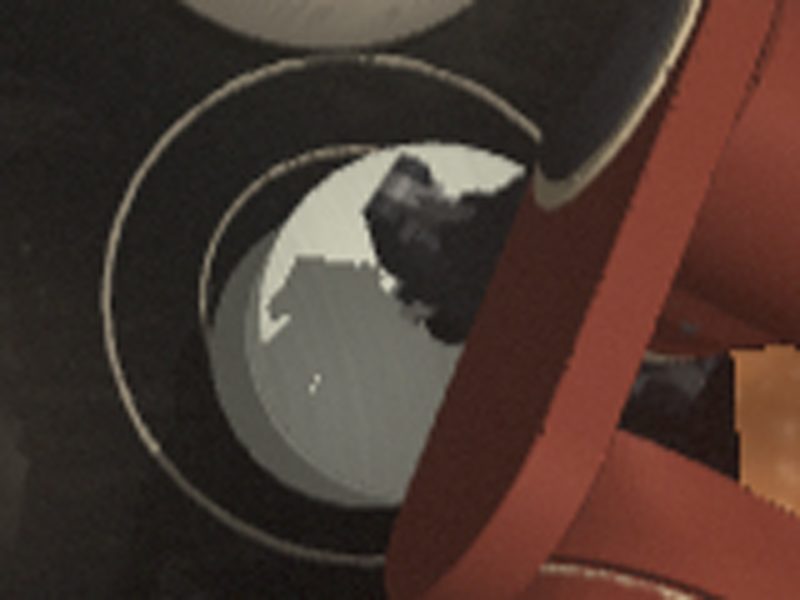

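View pics/s5c.png

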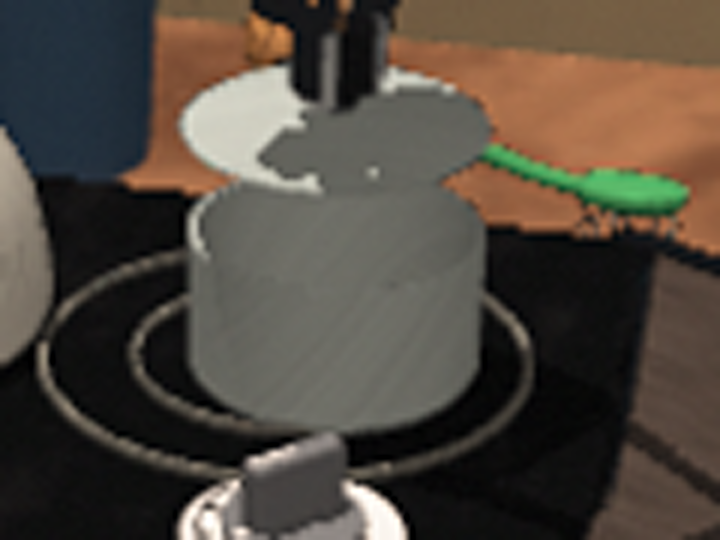

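```bash
python3 -c "
from h import *
from scipy.optimize import least_squares
t=np.linspace(0,2*np.pi,1441)
def fit(fn,r,z,x0,um=None,uM=None,vm=None,vM=None):
  def f(c):
    P=np.array([w2pix(fn,(c[0]+r*np.cos(a),c[1]+r*np.sin(a),z)) for a in t]); o=[]
    if um is not None:o.append(P[:,0].min()-um)
    if uM is not None:o.append(P[:,0].max()-uM)
    if vm is not None:o.append(P[:,1].min()-vm)
    if vM is not None:o.append(P[:,1].max()-vM)
    return o
  q=least_squares(f,x0,diff_step=1e-3); print(fn,r,z,q.x.round(4),q.fun.round(2))
cu=lambda u0,s,x:u0+(x+.5)/s-.5
zl=.1286
fit('t5',.072,zl,[.585,-.235],um=cu(320,5,245),vm=cu(140,5,142))
fit('t5',.072,zl,[.585,-.235],um=cu(320,5,245),vm=cu(140,5,142),vM=cu(140,5,500))
fit('s5',.072,zl,[.585,-.235],um=cu(260,6,181),uM=cu(260,6,494),vM=cu(120,6,188))
fit('s5',.07,.075,[.585,-.235],um=cu(260,6,187),uM=cu(260,6,487))
fit('top0',.07,.075,[.585,-.235],um=cu(340,5,146),uM=cu(340,5,469),vm=cu(160,5,75),vM=cu(160,5,403))
fit('w5',.072,zl,[.585,-.235],um=127.5,uM=424.5,vm=115.5)
crop('scene0',260,120,380,210,6,'s0c')
"
```

```text
t5 0.072 0.1286 [ 0.5868 -0.2269] [0. 0.]
t5 0.072 0.1286 [ 0.5867 -0.2269] [-0.    0.08 -0.07]
s5 0.072 0.1286 [ 0.5876 -0.2378] [-0.01  0.01 -0.  ]
s5 0.07 0.075 [ 0.5845 -0.2294] [-0. -0.]
top0 0.07 0.075 [ 0.5854 -0.2369] [-0.49  0.49  0.17 -0.18]
w5 0.072 0.1286 [ 0.5874 -0.2336] [-0.4   0.4   0.09]
```

View pics/s0c.png

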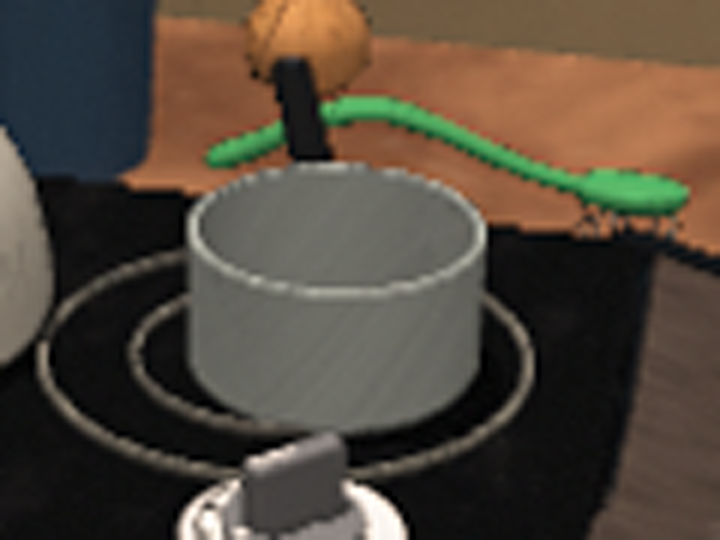

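```bash
python3 -c "
from h import *
s=8
def ov(fn,box,circs,out,s):
  u0,v0,u1,v1=box
  im=cv2.resize(cv2.imread('pics/'+fn+'.png')[v0:v1,u0:u1],None,fx=s,fy=s,interpolation=cv2.INTER_CUBIC)
  t=np.linspace(0,2*np.pi,200)
  for c,r,z,col in circs:
    P=np.array([w2pix(fn,(c[0]+r*np.cos(a),c[1]+r*np.sin(a),z)) for a in t]); P=(P-[u0,v0]+.5)*s-.5
    cv2.polylines(im,[P.round().astype(int)],True,col,1)
  cv2.imwrite('pics/'+out+'.png',im)
lid=[((.5865,-.233),.072,.1286,(0,0,255)),((.585,-.237),.07,.075,(0,255,0)),((.585,-.237),.07,0,(255,255,0))]
ov('t5',(355,155,455,225),lid,'ov_t5',8)
ov('s5',(270,115,370,200),lid,'ov_s5',7)
"
```

```text
(no output)
```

View pics/ov_t5.png

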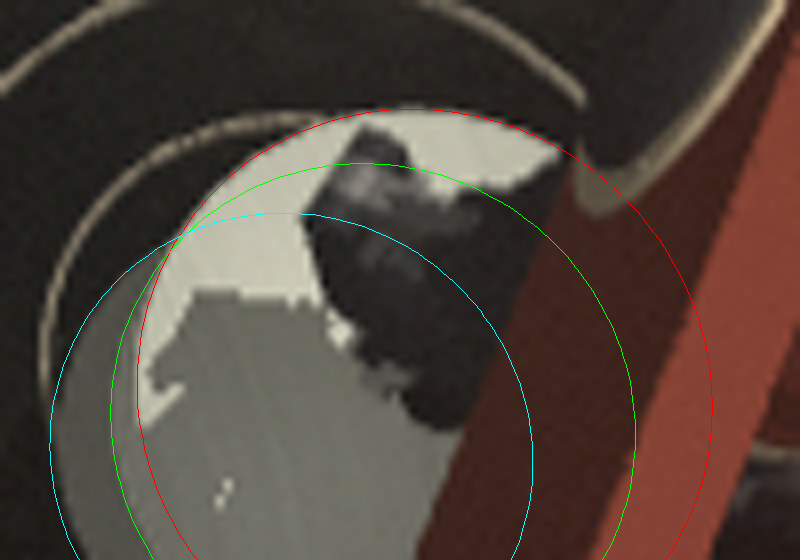

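View pics/ov_s5.png

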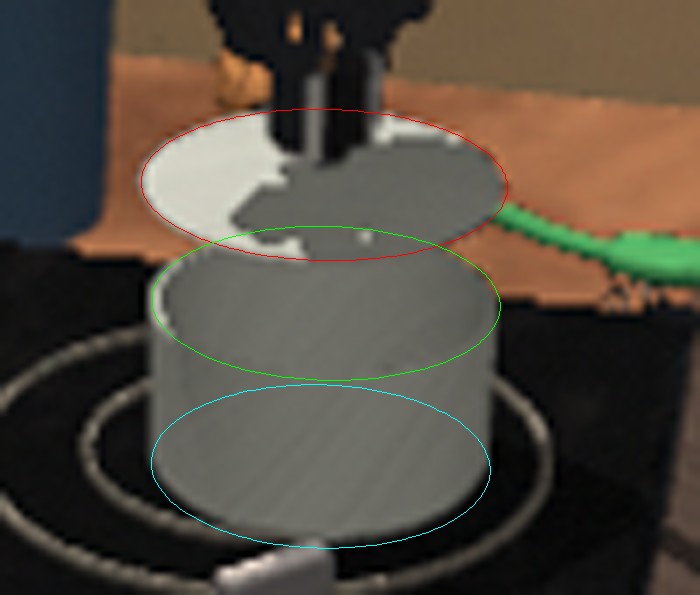

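The lid outline fits (0.5865,-0.233) in both the top and scene views, and the pan fits (0.585,-0.237). So the lid needs about 4 mm of shift, mostly in -y. Now descending to just above the rim.

Emit:
drive_tool(series=[{"x": 0.5, "y": -0.15, "z": 0.04, "ax": 0, "ay": 0, "az": 0}, {"x": 1.0, "y": -0.15, "z": 0.04, "ax": 0, "ay": 0, "az": 0}, {"x": 1.4, "y": -0.15, "z": 0.04, "ax": 0, "ay": 0, "az": 0}, {"x": 1.65, "y": -0.15, "z": 0.04, "ax": 0, "ay": 0, "az": 0}, {"x": 1.65, "y": -0.15, "z": 0.04, "ax": 0, "ay": 0, "az": 0}])

```text
time: 7.77
tool_pos: [0.5823, -0.2365, 0.0969]
tool_rot: [0.673, 0.212, 0.677, -0.211]
contact_force: [-0.8, -0.1, -2.6]
gripper_width: 0.262
```

Emit:
drive_tool(series=[{"x": 0, "y": 0, "z": 0, "ax": 0, "ay": 0, "az": 0}, {"x": 0, "y": 0, "z": 0, "ax": 0, "ay": 0, "az": 0}, {"x": 0, "y": 0, "z": 0, "ax": 0, "ay": 0, "az": 0}])

```text
time: 8.02
tool_pos: [0.5847, -0.2377, 0.1014]
tool_rot: [0.675, 0.211, 0.674, -0.212]
contact_force: [-0.1, -0.1, -2.7]
gripper_width: 0.262
```

```bash
cat >> h.py <<'E'
def ov(fn,box,circs,out,s):
  u0,v0,u1,v1=box
  im=cv2.resize(cv2.imread('pics/'+fn+'.png')[v0:v1,u0:u1],None,fx=s,fy=s,interpolation=cv2.INTER_CUBIC)
  t=np.linspace(0,2*np.pi,200)
  for c,r,z,col in circs:
    P=np.array([w2pix(fn,(c[0]+r*np.cos(a),c[1]+r*np.sin(a),z)) for a in t]); P=(P-[u0,v0]+.5)*s-.5
    cv2.polylines(im,[P.round().astype(int)],True,col,1)
  cv2.imwrite('pics/'+out+'.png',im)
E
python3 -c "
from h import *
goal(.5847,-.237,.0915,.963)
grab('scene','s6');grab('top','t6');z=sensors.state()['tool_pos'][2]-.0221+.008
c=[((.5852,-.237),.072,z,(0,0,255))]
ov('s6',(270,115,370,200),c,'ov_s6',7); ov('t6',(355,155,455,225),c,'ov_t6',8)"
```

```text
t 8.02 pos [ 0.5847 -0.2377  0.1014] yaw 0.963 F [-0.1 -0.1 -2.7] w 0.262 q [-0.5   0.18  1.7  -0.    1.26 -1.47]
xaxis [ 1.3e-03 -7.0e-04 -1.0e+00]
units xyz [ 0.394  0.024 -0.017] norm_mm 9.9 rot [ 0.005  0.016 -0.002]
```

View pics/ov_s6.png

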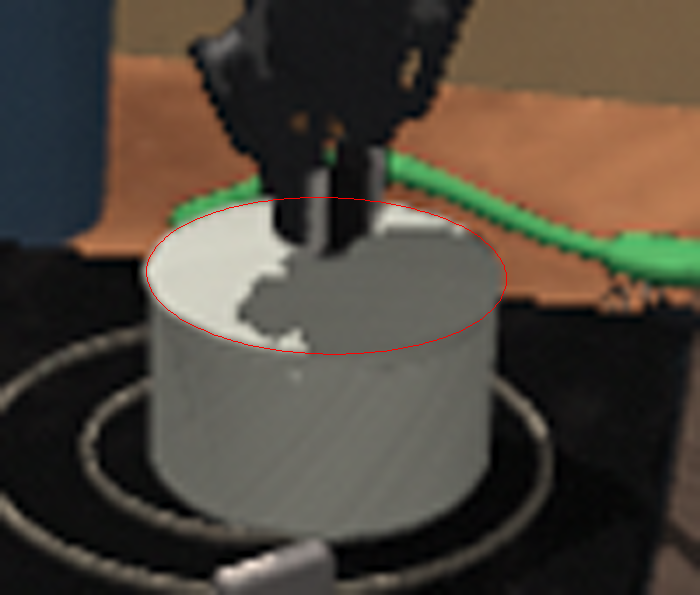

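View pics/ov_t6.png

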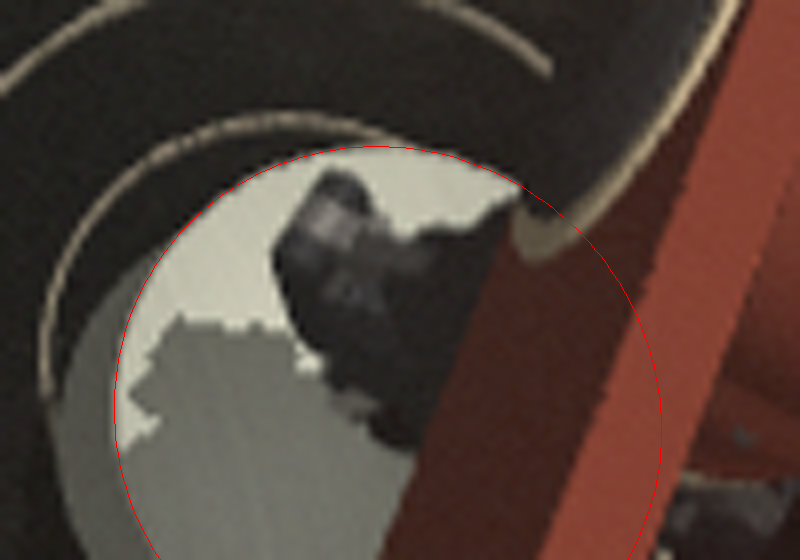

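Both outlines agree with the target to about 1 mm. Lowering slowly.

Emit:
drive_tool(series=[{"x": 0.07, "y": 0.02, "z": 0, "ax": 0, "ay": 0, "az": 0}, {"x": 0.14, "y": 0.02, "z": 0, "ax": 0, "ay": 0, "az": 0}, {"x": 0.2, "y": 0.02, "z": 0, "ax": 0, "ay": 0, "az": 0}, {"x": 0.26, "y": 0.02, "z": 0, "ax": 0, "ay": 0, "az": 0}, {"x": 0.3, "y": 0.02, "z": 0, "ax": 0, "ay": 0, "az": 0}])

```text
time: 8.53
tool_pos: [0.5843, -0.2369, 0.0927]
tool_rot: [0.675, 0.211, 0.675, -0.211]
contact_force: [0.5, -0.1, -1.9]
gripper_width: 0.262
```

Emit:
drive_tool(series=[{"x": 0.02, "y": 0, "z": 0, "ax": 0, "ay": 0, "az": 0}, {"x": 0.04, "y": 0, "z": 0, "ax": 0, "ay": 0, "az": 0}, {"x": 0.06, "y": 0, "z": 0, "ax": 0, "ay": 0, "az": 0}, {"x": 0.06, "y": 0, "z": 0, "ax": 0, "ay": 0, "az": 0}, {"x": 0.06, "y": 0, "z": 0, "ax": 0, "ay": 0, "az": 0}])

```text
time: 8.95
tool_pos: [0.5845, -0.2371, 0.0916]
tool_rot: [0.675, 0.211, 0.675, -0.211]
contact_force: [0.1, 0.0, -3.0]
gripper_width: 0.259
```

```bash
python3 -c "
from h import *
goal(.5847,-.237,.0911,.963)"
```

```text
t 8.95 pos [ 0.5845 -0.2371  0.0916] yaw 0.963 F [ 0.1  0.  -3. ] w 0.259 q [-0.5   0.19  1.71 -0.    1.24 -1.47]
xaxis [-0.  0. -1.]
units xyz [0.018 0.007 0.007] norm_mm 0.5 rot [ 0.005 -0.     0.   ]
```

Emit:
drive_tool(series=[{"x": 0.02, "y": 0, "z": 0, "ax": 0, "ay": 0, "az": 0}, {"x": 0.03, "y": 0, "z": 0, "ax": 0, "ay": 0, "az": 0}, {"x": 0.03, "y": 0, "z": 0, "ax": 0, "ay": 0, "az": 0}, {"x": 0.03, "y": 0, "z": 0, "ax": 0, "ay": 0, "az": 0}])

```text
time: 9.28
tool_pos: [0.5846, -0.2371, 0.0911]
tool_rot: [0.675, 0.211, 0.675, -0.211]
contact_force: [-0.5, -0.6, -1.7]
gripper_width: 0.26
```

Emit:
drive_tool(series=[{"x": 0.01, "y": 0, "z": 0, "ax": 0, "ay": 0, "az": 0}, {"x": 0.02, "y": 0, "z": 0, "ax": 0, "ay": 0, "az": 0}, {"x": 0.02, "y": 0, "z": 0, "ax": 0, "ay": 0, "az": 0}, {"x": 0.02, "y": 0, "z": 0, "ax": 0, "ay": 0, "az": 0}])

```text
time: 9.62
tool_pos: [0.5846, -0.2371, 0.0911]
tool_rot: [0.675, 0.211, 0.675, -0.211]
contact_force: [-3.3, 1.1, 4.2]
gripper_width: 0.26
```

Contact came at TCP z = 0.0911, the predicted seated height, with a light 4 N upward force. Releasing.

Emit:
drive_tool(series=[{"x": 0, "y": 0, "z": 0, "ax": 0, "ay": 0, "az": 0}, {"x": 0, "y": 0, "z": 0, "ax": 0, "ay": 0, "az": 0}, {"x": 0, "y": 0, "z": 0, "ax": 0, "ay": 0, "az": 0}, {"x": 0, "y": 0, "z": 0, "ax": 0, "ay": 0, "az": 0}, {"x": 0, "y": 0, "z": 0, "ax": 0, "ay": 0, "az": 0}], hand=0.7)

```text
time: 10.03
tool_pos: [0.5845, -0.237, 0.0901]
tool_rot: [0.675, 0.211, 0.675, -0.211]
contact_force: [0.1, 0.7, 0.9]
gripper_width: 0.704
```

```bash
python3 -c "
from h import *
goal(.5847,-.237,.19,.963); grab('wrist','w7'); grab('scene','s7')
ov('s7',(270,115,370,200),[((.585,-.237),.072,.077,(0,0,255))],'ov_s7',7)"
```

```text
t 10.03 pos [ 0.5845 -0.237   0.0901] yaw 0.963 F [0.1 0.7 0.9] w 0.704 q [-0.5   0.19  1.71  0.    1.24 -1.47]
xaxis [ 0.e+00  1.e-04 -1.e+00]
units xyz [-3.996  0.007  0.007] norm_mm 99.9 rot [ 0.004 -0.    -0.001]
```

View pics/w7.png

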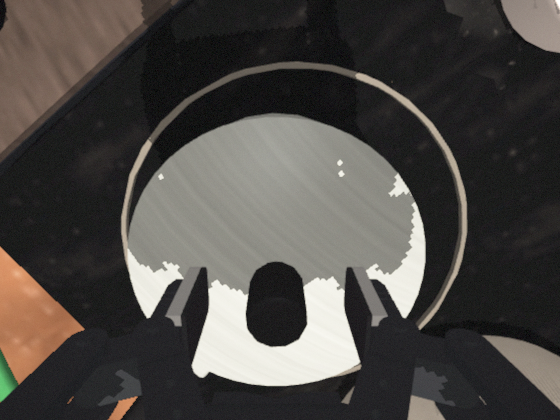

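View pics/ov_s7.png

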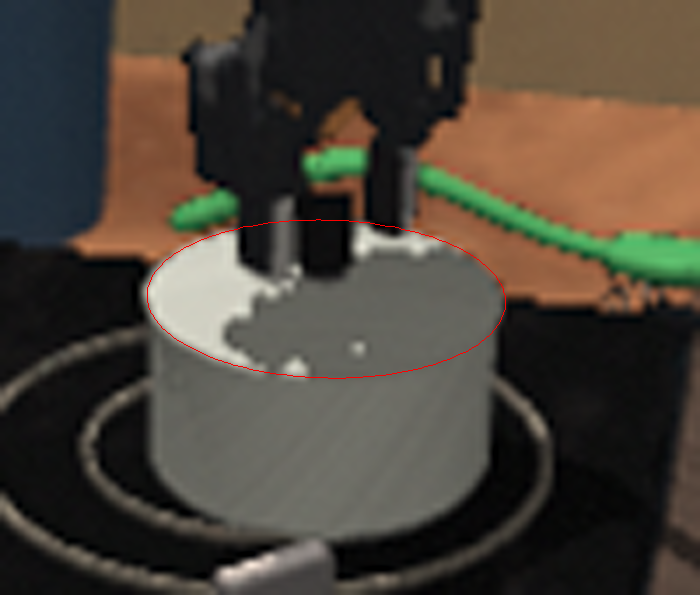

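The lid sits level and concentric on the rim, with the fingers clear of the knob. I'll rise and then travel to the timer.

Emit:
drive_tool(series=[{"x": -0.6, "y": 0, "z": 0, "ax": 0, "ay": 0, "az": 0}, {"x": -1.6, "y": 0, "z": 0, "ax": 0, "ay": 0, "az": 0}, {"x": -2.8, "y": 0, "z": 0, "ax": 0, "ay": 0, "az": 0}, {"x": -3.8, "y": 0, "z": 0, "ax": 0, "ay": 0, "az": 0}, {"x": -4.0, "y": 0, "z": 0, "ax": -1.2, "ay": 0, "az": 0}])

```text
time: 10.55
tool_pos: [0.5872, -0.2384, 0.1982]
tool_rot: [0.689, 0.174, 0.681, -0.176]
contact_force: [-0.0, 0.4, 1.0]
gripper_width: 0.697
```

```bash
python3 -c "
from h import *
goal(.5565,-.0152,.17,2.43); grab('top','t8'); crop('t8',340,140,480,245,5,'t8c')"
```

```text
t 10.55 pos [ 0.5872 -0.2384  0.1982] yaw 1.07 F [-0.   0.4  1. ] w 0.697 q [-0.5   0.09  1.63  0.    1.41 -1.57]
xaxis [ 0.0093 -0.0051 -0.9999]
units xyz [ 1.071  7.244 -5.376] norm_mm 227.1 rot [-15.585   0.102   0.083]
```

View pics/t8c.png

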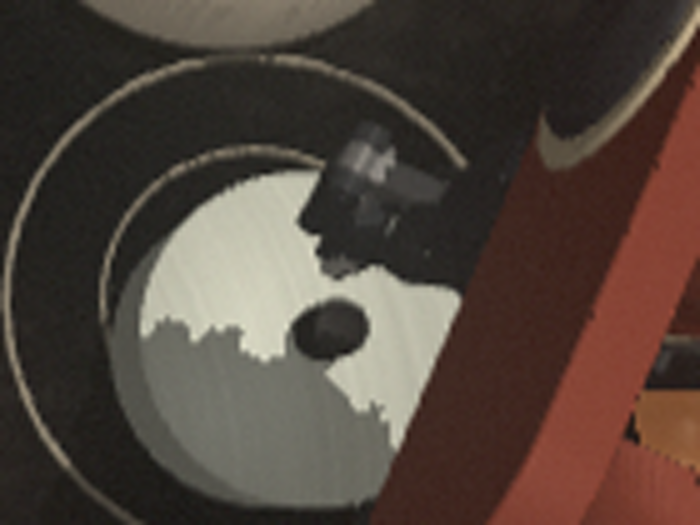

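Emit:
drive_tool(series=[{"x": 0, "y": 1.2, "z": -0.9, "ax": -1.3, "ay": 0, "az": 0}, {"x": 0, "y": 2.4, "z": -1.8, "ax": -2.6, "ay": 0, "az": 0}, {"x": 0, "y": 3.6, "z": -2.7, "ax": -3.9, "ay": 0, "az": 0}, {"x": 0.3, "y": 4.8, "z": -3.6, "ax": -5.2, "ay": 0, "az": 0}, {"x": 0.6, "y": 6.0, "z": -4.5, "ax": -6.5, "ay": 0, "az": 0}])

```text
time: 11.02
tool_pos: [0.5578, -0.0499, 0.1759]
tool_rot: [0.707, -0.024, 0.706, 0.024]
contact_force: [2.1, 0.2, -0.4]
gripper_width: 0.699
```

```bash
python3 -c "
from h import *
goal(.5565,-.0152,.17,2.43)"
```

```text
t 11.02 pos [ 0.5578 -0.0499  0.1759] yaw 1.638 F [ 2.1  0.2 -0.4] w 0.699 q [-0.22 -0.06  1.82  0.    1.38 -1.86]
xaxis [ 1.3e-03 -2.0e-04 -1.0e+00]
units xyz [0.235 1.39  0.041] norm_mm 35.3 rot [-9.07e+00  1.30e-02  8.00e-03]
```

Emit:
drive_tool(series=[{"x": 0, "y": 0.8, "z": 0, "ax": -1.3, "ay": 0, "az": 0}, {"x": 0, "y": 1.2, "z": 0, "ax": -2.6, "ay": 0, "az": 0}, {"x": 0, "y": 1.3, "z": 0, "ax": -3.9, "ay": 0, "az": 0}, {"x": 0, "y": 1.3, "z": 0, "ax": -5.2, "ay": 0, "az": 0}, {"x": 0, "y": 1.3, "z": 0, "ax": -6.5, "ay": 0, "az": 0}])

```text
time: 11.43
tool_pos: [0.5557, -0.0183, 0.1753]
tool_rot: [0.671, -0.221, 0.672, 0.221]
contact_force: [-0.5, 0.2, -0.0]
gripper_width: 0.703
```

Emit:
drive_tool(series=[{"x": 0, "y": 0, "z": 0, "ax": -1.3, "ay": 0, "az": 0}, {"x": 0, "y": 0, "z": 0, "ax": -2.3, "ay": 0, "az": 0}, {"x": 0, "y": 0, "z": 0, "ax": -2.3, "ay": 0, "az": 0}, {"x": 0, "y": 0, "z": 0, "ax": -2.3, "ay": 0, "az": 0}, {"x": 0, "y": 0, "z": 0, "ax": -2.3, "ay": 0, "az": 0}], hand=1)

```text
time: 11.85
tool_pos: [0.5559, -0.019, 0.1753]
tool_rot: [0.647, -0.285, 0.647, 0.285]
contact_force: [-0.5, 0.4, 0.1]
gripper_width: 1.004
```

```bash
python3 -c "
from h import *
grab('wrist','w9');goal(.5565,-.0152,.11,2.43);print(w2pix('w9',(.5565,-.0152,.083)),w2pix('w9',(.5565,-.0152,.046)));crop('w9',160,80,400,280,3.3,'w9c')"
```

```text
t 11.9 pos [ 0.5559 -0.019   0.1753] yaw 2.401 F [ 0.1  0.8 -0.3] w 1.003 q [-0.17 -0.07  1.83 -0.    1.38 -2.57]
xaxis [-1.e-04  0.e+00 -1.e+00]
units xyz [2.613 0.085 0.127] norm_mm 65.4 rot [-0.33  -0.001 -0.001]
[279.58056981 216.25956109] [279.16009022 200.51620587]
```

View pics/w9.png

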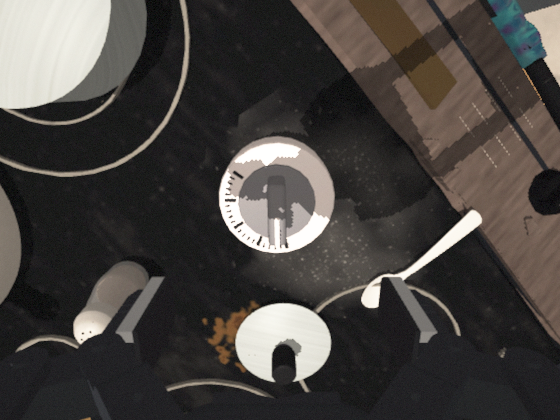

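View pics/w9c.png

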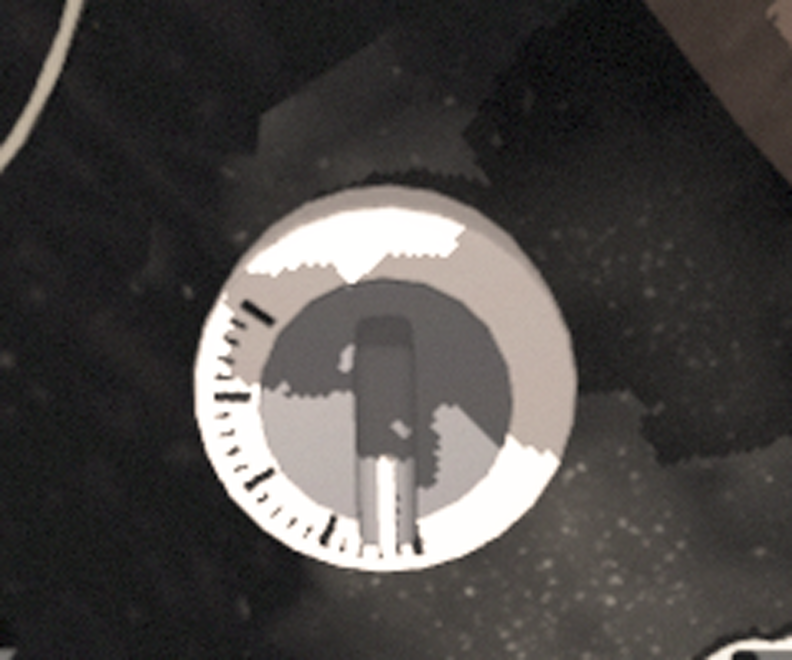

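```bash
python3 -c "
from h import *
c=lambda x,y:(160+(x+.5)/3.3-.5,80+(y+.5)/3.3-.5)
e=pix2w('w9',*c(388,545),.083);b=pix2w('w9',*c(385,345),.083);print(e,b,(e+b)/2,np.linalg.norm(e-b),np.arctan2(*(e-b)[[1,0]]))
# dial disc z .052: left 261 right 512
l=pix2w('w9',*c(261,400),.052);r=pix2w('w9',*c(512,400),.052);print((l+r)/2)
for n,x,y in [('20',258,312),('15',233,398),('10',259,481),('5',328,530),('0',419,545)]:
  p=pix2w('w9',*c(x,y),.046); print(n,p.round(4))
l=pix2w('w9',*c(194,380),.046);r=pix2w('w9',*c(577,380),.046);print((l+r)/2)
"
```

```text
[ 5.72370403e-01 -2.77926229e-04  8.30000000e-02] [ 0.54260689 -0.03373333  0.083     ] [ 0.55748865 -0.01700563  0.083     ] 0.04477868330579041 0.8437304058337171
[ 0.55684082 -0.01765555  0.052     ]
20 [ 0.5657 -0.0527  0.046 ]
15 [ 0.585  -0.0416  0.046 ]
10 [ 0.5954 -0.0221  0.046 ]
5 [ 0.5919 -0.001   0.046 ]
0 [0.5778 0.0174 0.046 ]
[ 0.55488398 -0.02013672  0.046     ]
```

Emit:
drive_tool(series=[{"x": 0.8, "y": 0.04, "z": 0.1, "ax": -0.2, "ay": 0, "az": 0}, {"x": 1.8, "y": 0.04, "z": 0.1, "ax": -0.2, "ay": 0, "az": 0}, {"x": 2.8, "y": 0.04, "z": 0.1, "ax": -0.2, "ay": 0, "az": 0}, {"x": 3.6, "y": 0.04, "z": 0.1, "ax": -0.2, "ay": 0, "az": 0}, {"x": 3.9, "y": 0.04, "z": 0.1, "ax": -0.2, "ay": 0, "az": 0}])

```text
time: 12.32
tool_pos: [0.5545, -0.0161, 0.0741]
tool_rot: [0.643, -0.29, 0.646, 0.292]
contact_force: [-0.8, 0.3, -1.1]
gripper_width: 1.001
```

Emit:
drive_tool(series=[{"x": 0.2, "y": 0, "z": 0, "ax": 0, "ay": 0, "az": 0}, {"x": 0.4, "y": 0, "z": 0, "ax": 0, "ay": 0, "az": 0}, {"x": 0.5, "y": 0, "z": 0, "ax": 0, "ay": 0, "az": 0}, {"x": 0.5, "y": 0, "z": 0, "ax": 0, "ay": 0, "az": 0}])

```text
time: 12.65
tool_pos: [0.5575, -0.0165, 0.0659]
tool_rot: [0.645, -0.292, 0.644, 0.291]
contact_force: [-0.5, 1.0, 0.2]
gripper_width: 1.003
```

```bash
python3 -c "
from h import *
goal(.557,-.0165,.056,2.42);grab('wrist','w10');goal(.557,-.0165,.056,2.42);"
```

```text
t 12.65 pos [ 0.5575 -0.0165  0.0659] yaw 2.42 F [-0.5  1.   0.2] w 1.003 q [-0.16  0.06  1.9  -0.    1.18 -2.58]
xaxis [ 1.1e-03 -2.0e-04 -1.0e+00]
units xyz [ 0.398  0.017 -0.013] norm_mm 10.0 rot [0.005 0.007 0.011]
t 12.7 pos [ 0.5577 -0.0166  0.0663] yaw 2.421 F [0.6 0.2 0.8] w 0.998 q [-0.16  0.05  1.9   0.    1.18 -2.58]
xaxis [ 1.5e-03 -2.0e-04 -1.0e+00]
units xyz [ 0.411  0.023 -0.017] norm_mm 10.3 rot [0.006 0.01  0.015]
```

View pics/w10.png

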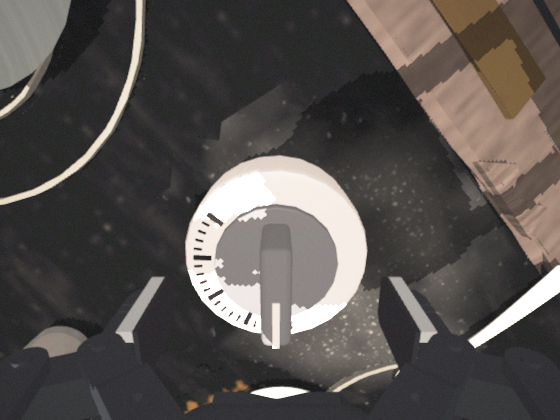

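The bar (x≈276, vertical in the image) is centred between the fingers and aligned. I'll descend 10 mm and close.

Emit:
drive_tool(series=[{"x": 0.2, "y": 0, "z": 0, "ax": 0, "ay": 0, "az": 0}, {"x": 0.38, "y": 0, "z": 0, "ax": 0, "ay": 0, "az": 0}, {"x": 0.38, "y": 0, "z": 0, "ax": 0, "ay": 0, "az": 0}, {"x": 0.38, "y": 0, "z": 0, "ax": 0, "ay": 0, "az": 0}, {"x": 0.38, "y": 0, "z": 0, "ax": 0, "ay": 0, "az": 0}])

```text
time: 13.12
tool_pos: [0.557, -0.0164, 0.0558]
tool_rot: [0.644, -0.292, 0.644, 0.292]
contact_force: [-0.3, -0.6, 0.2]
gripper_width: 0.998
```

Emit:
drive_tool(series=[{"x": 0, "y": 0, "z": 0, "ax": 0, "ay": 0, "az": 0}, {"x": 0, "y": 0, "z": 0, "ax": 0, "ay": 0, "az": 0}, {"x": 0, "y": 0, "z": 0, "ax": 0, "ay": 0, "az": 0}, {"x": 0, "y": 0, "z": 0, "ax": 0, "ay": 0, "az": 0}, {"x": 0, "y": 0, "z": 0, "ax": 0, "ay": 0, "az": 0}], hand=0)

```text
time: 13.53
tool_pos: [0.557, -0.0164, 0.0559]
tool_rot: [0.644, -0.292, 0.644, 0.292]
contact_force: [-0.3, 0.7, 0.1]
gripper_width: 0.301
```

Emit:
drive_tool(series=[{"x": 0, "y": 0, "z": 0, "ax": 0, "ay": 0, "az": 0}, {"x": 0, "y": 0, "z": 0, "ax": 0, "ay": 0, "az": 0}, {"x": 0, "y": 0, "z": 0, "ax": 0, "ay": 0, "az": 0}, {"x": 0, "y": 0, "z": 0, "ax": 0, "ay": 0, "az": 0}, {"x": 0, "y": 0, "z": 0, "ax": 0, "ay": 0, "az": 0}])

```text
time: 13.95
tool_pos: [0.5574, -0.0168, 0.0561]
tool_rot: [0.644, -0.292, 0.644, 0.291]
contact_force: [1.3, -2.3, -0.3]
gripper_width: 0.137
```

```bash
python3 -c "
from h import *
goal(.557,-.0165,.056,2.42);grab('wrist','w11');print(sensors.state()['ft_torque'])"
```

```text
t 13.95 pos [ 0.5574 -0.0168  0.0561] yaw 2.421 F [ 1.3 -2.3 -0.3] w 0.137 q [-0.16  0.07  1.91 -0.    1.17 -2.58]
xaxis [ 1.1e-03 -7.0e-04 -1.0e+00]
units xyz [ 0.003  0.021 -0.002] norm_mm 0.5 rot [0.008 0.002 0.014]
[-0.3827554  -0.31726391 -0.01132204]
```

View pics/w11.png

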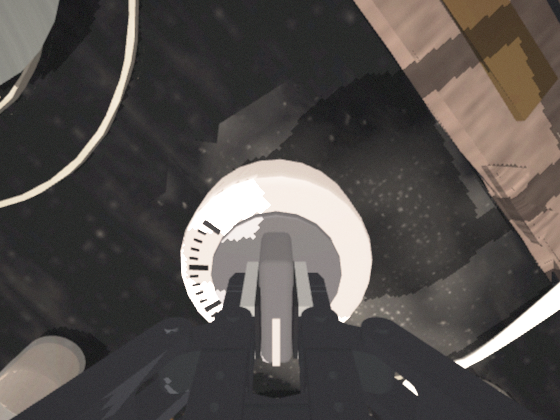

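Emit:
drive_tool(series=[{"x": 0, "y": 0, "z": 0, "ax": 1.0, "ay": 0, "az": 0}, {"x": 0, "y": 0, "z": 0, "ax": 2.2, "ay": 0, "az": 0}, {"x": 0, "y": 0, "z": 0, "ax": 3.4, "ay": 0, "az": 0}, {"x": 0, "y": 0, "z": 0, "ax": 4.6, "ay": 0, "az": 0}, {"x": 0, "y": 0, "z": 0, "ax": 6, "ay": 0, "az": 0}])

```text
time: 14.42
tool_pos: [0.5572, -0.0165, 0.0561]
tool_rot: [0.698, -0.113, 0.698, 0.113]
contact_force: [1.4, -1.9, 0.5]
gripper_width: 0.139
```

```bash
python3 -c "
from h import *
goal(.557,-.0165,.056,.04);print(sensors.state()['ft_torque'])"
```

```text
t 14.42 pos [ 0.5572 -0.0165  0.0561] yaw 1.892 F [ 1.4 -1.9  0.5] w 0.139 q [-0.16  0.07  1.91  0.    1.17 -2.05]
xaxis [ 6.e-04 -0.e+00 -1.e+00]
units xyz [ 0.002  0.002 -0.009] norm_mm 0.2 rot [ 2.122e+01  7.000e-03 -4.000e-03]
[-0.14167767 -0.26932834  0.05947561]
```

Low forces, so I'll continue turning.

Emit:
drive_tool(series=[{"x": 0, "y": 0, "z": 0, "ax": 1.2, "ay": 0, "az": 0}, {"x": 0, "y": 0, "z": 0, "ax": 2.4, "ay": 0, "az": 0}, {"x": 0, "y": 0, "z": 0, "ax": 3.6, "ay": 0, "az": 0}, {"x": 0, "y": 0, "z": 0, "ax": 4.8, "ay": 0, "az": 0}, {"x": 0, "y": 0, "z": 0, "ax": 6, "ay": 0, "az": 0}])

```text
time: 14.83
tool_pos: [0.5573, -0.0161, 0.0561]
tool_rot: [0.704, 0.072, 0.703, -0.071]
contact_force: [2.1, -0.9, 0.1]
gripper_width: 0.138
```

Emit:
drive_tool(series=[{"x": 0, "y": 0, "z": 0, "ax": 1.2, "ay": 0, "az": 0}, {"x": 0, "y": 0, "z": 0, "ax": 2.4, "ay": 0, "az": 0}, {"x": 0, "y": 0, "z": 0, "ax": 3.6, "ay": 0, "az": 0}, {"x": 0, "y": 0, "z": 0, "ax": 4.8, "ay": 0, "az": 0}, {"x": 0, "y": 0, "z": 0, "ax": 6, "ay": 0, "az": 0}])

```text
time: 15.25
tool_pos: [0.5575, -0.0158, 0.0561]
tool_rot: [0.661, 0.252, 0.661, -0.25]
contact_force: [1.8, 1.0, -0.3]
gripper_width: 0.142
```

```bash
python3 -c "
from h import *
goal(.557,-.0165,.056,.04);print(sensors.state()['ft_torque']);grab('wrist','w12')"
```

```text
t 15.25 pos [ 0.5575 -0.0158  0.0561] yaw 0.845 F [ 1.8  1.  -0.3] w 0.142 q [-0.16  0.07  1.91  0.    1.17 -1.01]
xaxis [ 0.0013  0.0012 -1.    ]
units xyz [ 0.004 -0.033  0.003] norm_mm 0.8 rot [ 9.223e+00 -6.000e-03 -2.000e-02]
[ 0.11263387 -0.4193306   0.0481734 ]
```

View pics/w12.png

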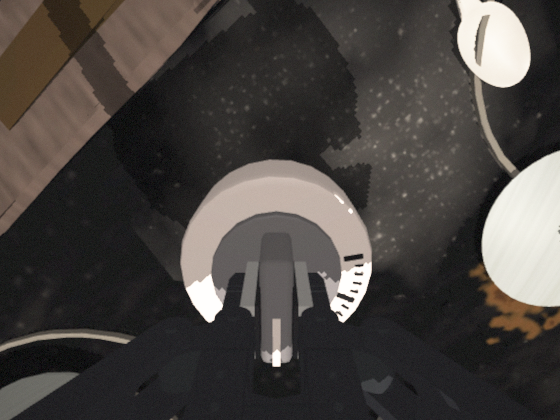

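Emit:
drive_tool(series=[{"x": 0, "y": 0, "z": 0, "ax": 1.2, "ay": 0, "az": 0}, {"x": 0, "y": 0, "z": 0, "ax": 2.4, "ay": 0, "az": 0}, {"x": 0, "y": 0, "z": 0, "ax": 3.6, "ay": 0, "az": 0}, {"x": 0, "y": 0, "z": 0, "ax": 4.8, "ay": 0, "az": 0}, {"x": 0, "y": 0, "z": 0, "ax": 6, "ay": 0, "az": 0}])

```text
time: 15.72
tool_pos: [0.5578, -0.0157, 0.0561]
tool_rot: [0.574, 0.414, 0.574, -0.412]
contact_force: [3.3, 1.5, -1.1]
gripper_width: 0.14
```

Emit:
drive_tool(series=[{"x": 0, "y": 0, "z": 0, "ax": 1.0, "ay": 0, "az": 0}, {"x": 0, "y": 0, "z": 0, "ax": 2.0, "ay": 0, "az": 0}, {"x": 0, "y": 0, "z": 0, "ax": 3.0, "ay": 0, "az": 0}, {"x": 0, "y": 0, "z": 0, "ax": 3.2, "ay": 0, "az": 0}, {"x": 0, "y": 0, "z": 0, "ax": 3.2, "ay": 0, "az": 0}])

```text
time: 16.13
tool_pos: [0.5579, -0.0157, 0.0561]
tool_rot: [0.512, 0.489, 0.512, -0.486]
contact_force: [5.1, 2.2, -1.4]
gripper_width: 0.137
```

Emit:
drive_tool(series=[{"x": 0, "y": 0, "z": 0, "ax": 0, "ay": 0, "az": 0}, {"x": 0, "y": 0, "z": 0, "ax": 0, "ay": 0, "az": 0}])

```text
time: 16.3
tool_pos: [0.5579, -0.0157, 0.0561]
tool_rot: [0.513, 0.488, 0.512, -0.486]
contact_force: [4.9, 1.8, -1.7]
gripper_width: 0.139
```

```bash
python3 -c "
from h import *
goal(.557,-.0165,.056,1.41);print(sensors.state()['ft_torque']);grab('wrist','w13');grab('top','t13');crop('t13',255,180,345,250,8,'t13c')"
```

```text
t 16.3 pos [ 0.5579 -0.0157  0.0561] yaw 0.05 F [ 4.9  1.8 -1.7] w 0.139 q [-0.16  0.07  1.91  0.    1.16 -0.21]
xaxis [ 0.0026  0.0016 -1.    ]
units xyz [ 0.003 -0.039  0.031] norm_mm 1.2 rot [-1.5586e+01  7.0000e-03 -3.7000e-02]
[ 0.34844159 -0.89302097 -0.10433464]
```

View pics/w13.png

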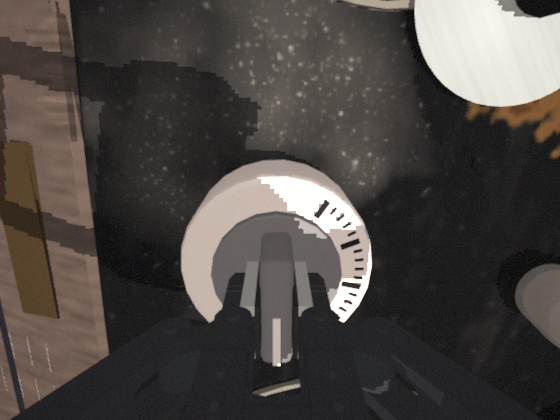

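View pics/t13c.png

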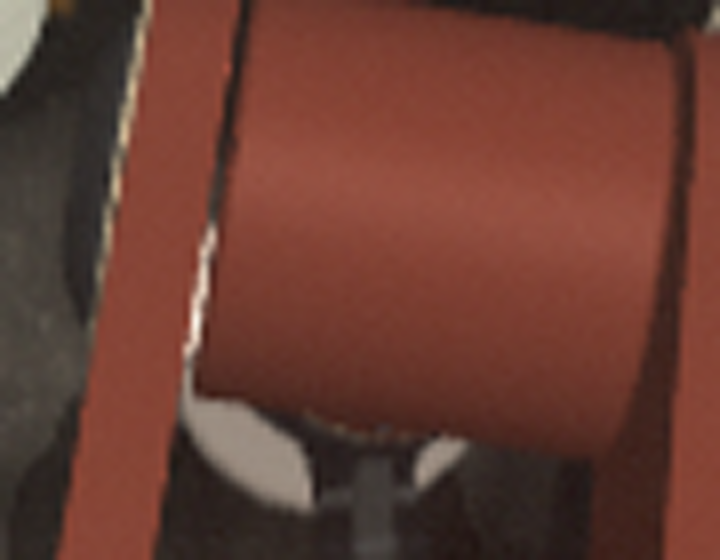

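The 20 mark has been passed: the tool's bar angle of -1.52 gives dial ≈ 2.56. Turning back anticlockwise by 1.36 rad (15.6 units).

Emit:
drive_tool(series=[{"x": 0, "y": 0, "z": 0, "ax": -1.2, "ay": 0, "az": 0}, {"x": 0, "y": 0, "z": 0, "ax": -2.4, "ay": 0, "az": 0}, {"x": 0, "y": 0, "z": 0, "ax": -3.6, "ay": 0, "az": 0}, {"x": 0, "y": 0, "z": 0, "ax": -4.8, "ay": 0, "az": 0}, {"x": 0, "y": 0, "z": 0, "ax": -6, "ay": 0, "az": 0}])

```text
time: 16.82
tool_pos: [0.5576, -0.0158, 0.0561]
tool_rot: [0.622, 0.337, 0.622, -0.336]
contact_force: [4.1, 1.5, -0.2]
gripper_width: 0.136
```

Emit:
drive_tool(series=[{"x": 0, "y": 0, "z": 0, "ax": -1.2, "ay": 0, "az": 0}, {"x": 0, "y": 0, "z": 0, "ax": -2.4, "ay": 0, "az": 0}, {"x": 0, "y": 0, "z": 0, "ax": -3.6, "ay": 0, "az": 0}, {"x": 0, "y": 0, "z": 0, "ax": -4.8, "ay": 0, "az": 0}, {"x": 0, "y": 0, "z": 0, "ax": -6, "ay": 0, "az": 0}])

```text
time: 17.23
tool_pos: [0.5573, -0.016, 0.0561]
tool_rot: [0.688, 0.165, 0.688, -0.164]
contact_force: [2.3, 1.0, 0.4]
gripper_width: 0.139
```

Emit:
drive_tool(series=[{"x": 0, "y": 0, "z": 0, "ax": -1.2, "ay": 0, "az": 0}, {"x": 0, "y": 0, "z": 0, "ax": -2.4, "ay": 0, "az": 0}, {"x": 0, "y": 0, "z": 0, "ax": -3.6, "ay": 0, "az": 0}, {"x": 0, "y": 0, "z": 0, "ax": -3.6, "ay": 0, "az": 0}, {"x": 0, "y": 0, "z": 0, "ax": -3.6, "ay": 0, "az": 0}])

```text
time: 17.65
tool_pos: [0.5572, -0.0162, 0.0561]
tool_rot: [0.705, 0.058, 0.705, -0.057]
contact_force: [2.0, 1.3, 1.6]
gripper_width: 0.142
```

```bash
python3 -c "
from h import *
goal(.557,-.0165,.056,1.416);print(sensors.state()['ft_torque'])"
```

```text
t 17.65 pos [ 0.5572 -0.0162  0.0561] yaw 1.408 F [2.  1.3 1.6] w 0.142 q [-0.16  0.07  1.91  0.    1.17 -1.57]
xaxis [ 6.e-04  5.e-04 -1.e+00]
units xyz [ 0.003 -0.014 -0.008] norm_mm 0.4 rot [-0.095  0.006 -0.007]
[ 0.22523497 -0.45613533  0.05140733]
```

Open, rise, and look.

Emit:
drive_tool(series=[{"x": 0, "y": 0, "z": 0, "ax": 0, "ay": 0, "az": 0}, {"x": 0, "y": 0, "z": 0, "ax": 0, "ay": 0, "az": 0}, {"x": 0, "y": 0, "z": 0, "ax": 0, "ay": 0, "az": 0}, {"x": 0, "y": 0, "z": 0, "ax": 0, "ay": 0, "az": 0}, {"x": 0, "y": 0, "z": 0, "ax": 0, "ay": 0, "az": 0}], hand=1)

```text
time: 18.07
tool_pos: [0.5566, -0.0164, 0.0555]
tool_rot: [0.704, 0.057, 0.705, -0.057]
contact_force: [-0.2, 1.1, -0.4]
gripper_width: 0.841
```

Emit:
drive_tool(series=[{"x": -0.3, "y": 0, "z": 0, "ax": 0, "ay": 0, "az": 0}, {"x": -1, "y": 0, "z": 0, "ax": 0, "ay": 0, "az": 0}, {"x": -2.2, "y": 0, "z": 0, "ax": 0, "ay": 0, "az": 0}, {"x": -3.4, "y": 0, "z": 0, "ax": 0, "ay": 0, "az": 0}, {"x": -4.6, "y": 0, "z": 0, "ax": 0, "ay": 0, "az": 0}])

```text
time: 18.48
tool_pos: [0.5566, -0.0164, 0.1723]
tool_rot: [0.705, 0.057, 0.705, -0.057]
contact_force: [0.4, 0.2, -0.1]
gripper_width: 1.005
```

Emit:
drive_tool(series=[{"x": -0.6, "y": 0, "z": 0, "ax": 0, "ay": 0, "az": 0}, {"x": -0.8, "y": 0, "z": 0, "ax": 0, "ay": 0, "az": 0}, {"x": -0.8, "y": 0, "z": 0, "ax": 0, "ay": 0, "az": 0}, {"x": -0.8, "y": 0, "z": 0, "ax": 0, "ay": 0, "az": 0}, {"x": -0.8, "y": 0, "z": 0, "ax": 0, "ay": 0, "az": 0}])

```text
time: 18.9
tool_pos: [0.5558, -0.0163, 0.1887]
tool_rot: [0.704, 0.057, 0.706, -0.057]
contact_force: [1.1, -0.4, 0.1]
gripper_width: 1.003
```

```bash
python3 -c "
from h import *
goal(.4,-.05,.2,1.416);grab('wrist','w14');grab('top','t14');grab('scene','s14');crop('w14',180,90,380,280,4,'w14c')"
```

```text
t 18.9 pos [ 0.5558 -0.0163  0.1887] yaw 1.408 F [ 1.1 -0.4  0.1] w 1.003 q [-0.16 -0.08  1.82 -0.    1.41 -1.57]
xaxis [-3.5e-03  6.0e-04 -1.0e+00]
units xyz [-0.433 -2.339 -5.934] norm_mm 159.8 rot [-0.087 -0.041  0.   ]
```

View pics/w14c.png

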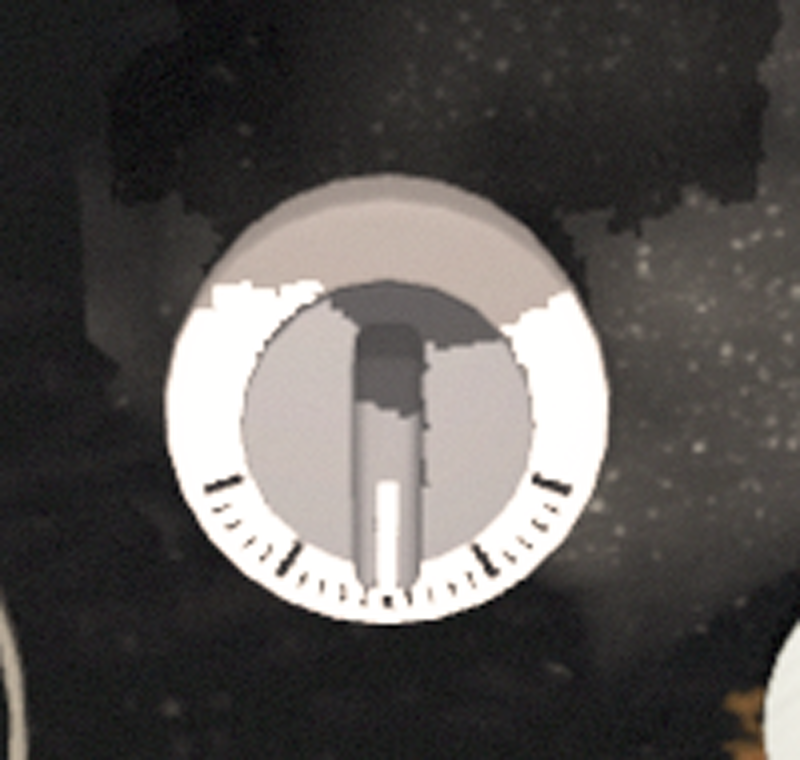

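View pics/t14.png

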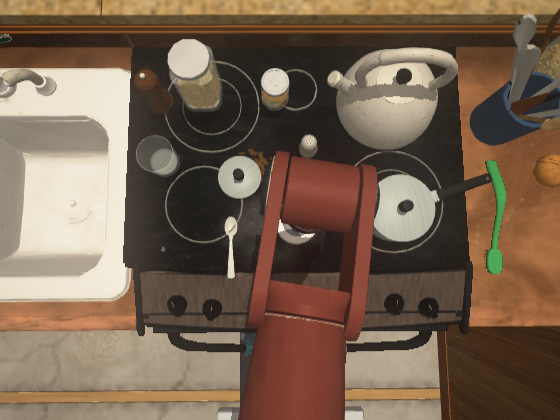

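View pics/s14.png

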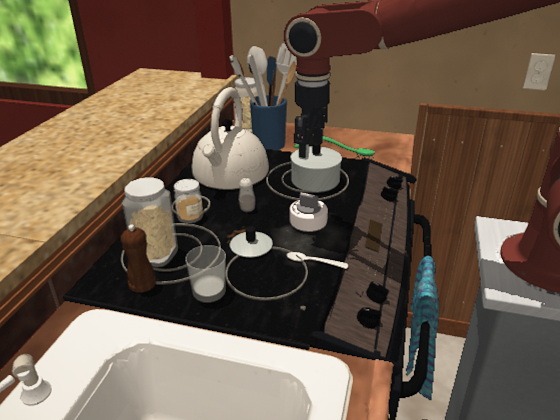

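The white line (crop ≈(387,590)) lies on the 10 mark, midway between the 5 and 15 marks at (488,558) and (288,558). One last check of the lid in the top view.

```bash
python3 -c "
from h import *
c=[((.585,-.237),.072,.077,(0,0,255)),((.585,-.237),.012,.120,(0,255,0)),((.585,-.237),.07,0,(255,255,0))]
ov('t14',(350,155,450,245),c,'ov_t14',7);ov('s14',(270,115,370,200),c,'ov_s14',7)
a=cv2.imread('pics/ov_t14.png');b=cv2.imread('pics/ov_s14.png');h=min(a.shape[0],b.shape[0]);m=np.hstack([a[:h],b[:h]]);cv2.imwrite('pics/fin.png',cv2.resize(m,(800,int(h*800/m.shape[1]))))"
```

```text
(no output)
```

View pics/fin.png

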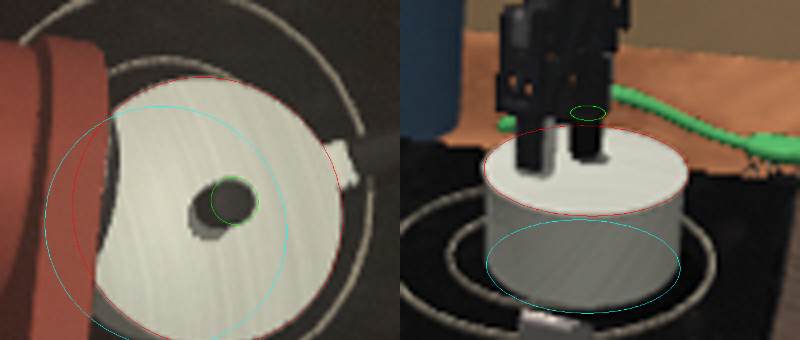

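The lid's rim and knob match the model of a level, seated lid. The gripper touches nothing, so I'm handing in.

```bash
python3 -c "
from h import *
print(workorder.job_done())"
```

```text
the job is handed in; nothing more can be done
None
```

I put the large lid on the saucepan, set the timer to 10 minutes, and handed the job in at about 19 s; no verdict was reported.

- **Lid:** I lowered it slowly until it touched the rim with about 4 N, at the height expected for a seated lid, then opened the fingers. In the last top and scene pictures, its rim and knob match a level, seated lid to about 1–2 mm. The pan showed no visible shift.
- **Timer:** I turned the dial clockwise to about 2.56 rad, past the 20 minute mark at 2.4. That figure comes from the tool's angle, because the dial itself can't be read out. I then turned it back and let go. The last wrist picture shows the white line on the 10 mark, midway between the 5 and 15 marks.
- **Everything else:** The small lid, shaker, tumbler and teaspoon look unmoved in the last pictures. At hand-in the gripper was open, well above the timer and touching nothing.

One reading disagreed. Above the pan, my first top-view fit of the lid was about 6 mm off the other two cameras because I had misread a pan edge as the lid's. Drawing the outline over the pictures cleared it up before I lowered the lid. No final check failed.

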